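# Check the cooling lifting lugs with the infrared thermometer and hang them up

## Robot

A 6-joint arm with a two-finger parallel gripper is mounted at the origin on the work surface. World frame = base frame: x ahead of the robot, y to its left, z up, the work surface at z = 0. Lengths are in m, angles in rad, forces in N, time in s.
With the tool pointing down it reaches from about 0.15 to 0.775 m from the base axis. Payload 6.1 kg.
Tool frame: the origin (TCP) lies at the centre of the arm's flange, where the gripper is bolted on; the fingertips stand 173 mm ahead of it and the grasp point (between the pads) lies 155 mm ahead of it; z points along the fingers, y is the line along which they close (so a half turn about z gives the same grasp; the last joint's range is limited). The gripper opens to 85 mm and grips with 20 to 120 N. Pads are 22 mm wide; open, the fingers measure 114 mm over their backs; the gripper's body (76 mm by 85 mm) begins 54 mm behind the grasp point. The pads swing forward as they close: fully open they stand 13 mm farther back than shut.
Start: joints at [-1.201, 0.126, -0.04, 1.405, 0, 1.571], TCP at [0.19, -0.489, 0.405] pointing down, gripper open.
Joint ranges: [-2.72, 2.72], [-0.95, 1.95], [-1.27, 1.35], [-1.78, 2.02], [-1.46, 1.47], [-3.14, 3.14]. Speed limits (rad/s): [2.39, 2.39, 3.01, 3.14, 3.14, 3.14].

## Interface

Orientations are given as a 3x3 rotation matrix whose columns are the frame's x, y, z axes.
In Python, from plant import state, cams, manip gives the robot as it stands. The module is installed in compiled form; this text tells all that it offers.
- The arm moves only by the shell command python3 -m crank 'ROWS'. ROWS is JSON, a list that holds one entry, the list of rows, each a list of 7 numbers: the shift along the world's x, y, z in units of 0.15 m (1.0 is 0.15 m), then the turn, a rotation vector about the world's x, y, z in units of 180 degrees (1.0 is 180 degrees), then the finger opening in mm, from 0 to 85.4. A call has exactly 10 rows; each row is the pose to reach, as a shift and turn from the pose commanded when the call began, turning the shorter way round; what a row does not reach only later rows make up. A row lasts 1/8 s, in which the tool goes at most 62.5 mm and 10.7 degrees, less where a joint would pass 70% of its speed; a pose out of reach is approached as far as the arm can. A call with a number of a shift or a turn outside -1 to 1 is refused whole. A call with a gripper value outside its range is refused whole. The fingers move at their own pace and stop on an object; the grip force is fixed at half the most. Time passes only in rows, so rows that repeat a pose let the fingers close, or fill a call up. It gives the time, the measured TCP pose, the force, the opening and the grip force at its end, in the units of the state.
- state(): the state, without advancing time (a new reading comes with each control period).
- cams.read_camera(name): name is "scene" or "top" or "wrist"; returns the picture (480x640x3 uint8, red, green, blue); there is no depth.
- cams.camera_info(name): a dict with "mtx" (3x3 intrinsics, pixels), "pose" (4x4, takes a point from camera to world coordinates); the wrist camera has in their place "hand_eye" (4x4, takes a point from camera to tool coordinates, whose origin is the TCP and whose axes are the flange's). Camera axes: x right, y down, z forward; pixel columns grow to the right and rows downward; lengths in m; the calibration is good to about 2 mm. The wrist camera is an equidistant fisheye: a pixel r from the principal point sees the ray r / f radians off the axis. A picture is of the moment at which its call begins: read the wrist's pose just before it. camera_info takes no time and is no camera call.
- manip.hand_in(): hands the job in; it is judged then, once.
The state is a dict: "time": time; "joint_positions": joint angles; "qd": joint speeds; "joint_torque": joint torques, N m; "ee_pos": TCP position; "tool_rot": TCP orientation; "contact_force": force on the tool from outside, world axes, zero at the start; "torque": the same for the moment, N m; "finger_gap": finger opening in m; "grip_force": force on a finger pad.
Only numpy, scipy, OpenCV 4.12 (cv2) and the standard library are available. Lean on these libraries where they do the work, as an engineer would, in place of code of your own. Each camera call takes 0.05 s, during which the arm holds its last target. There are 200 camera calls.

## Task

The freshly welded lifting lugs are cooling on the firebricks. Before moving any lug, check it with the infrared thermometer: going from left to right along the bricks, point the thermometer squarely at each lug's black spot with the lens some 5 to 12 cm away, and hold it steady on the spot for two seconds. Lay the thermometer gently back on its side on the blue rubber mat, hang every lug by its eye on the peg rack, one to a peg, and leave the block, tape measure and grinding disc where they are.

Things in the scene. Friction and masses are not known exactly. Their poses are not given: they have to be found in the camera images.
- lug_1: The first lifting lug from the left (left = +y, as the robot sees it); absent in some runs. Bare steel, 0.55 kg: base 64 x 64 x 8 mm with an upright plate in its middle, 8 mm thick (its x), 52 mm wide (its y), top edge at 120 mm with 10 mm corners cut. Stands on the firebricks, flat faces roughly towards and away from the robot. Same both ways round. Origin: centre of underside, z up.
- lug_1_eye (a point): Centre of the eye of lug_1: a round 30 mm hole straight through the upright plate along the lug's x axis, 75 mm above the underside. Above the hole there are 30 mm of plain plate to grip.
- lug_1_spot (a point): Black spot of lug_1: each face of the upright plate has a matt-black round spot, 26 mm across (either may be measured). This point lies midway between the two, inside the plate, 38 mm above the underside; each spot's surface is 4 mm from it, along the lug's +x and -x.
- lug_2: The second lifting lug from the left (left = +y, as the robot sees it); absent in some runs. Bare steel, 0.55 kg: base 64 x 64 x 8 mm with an upright plate in its middle, 8 mm thick (its x), 52 mm wide (its y), top edge at 120 mm with 10 mm corners cut. Stands on the firebricks, flat faces roughly towards and away from the robot. Same both ways round. Origin: centre of underside, z up.
- lug_2_eye (a point): Centre of the eye of lug_2: a round 30 mm hole straight through the upright plate along the lug's x axis, 75 mm above the underside. Above the hole there are 30 mm of plain plate to grip.
- lug_2_spot (a point): Black spot of lug_2: each face of the upright plate has a matt-black round spot, 26 mm across (either may be measured). This point lies midway between the two, inside the plate, 38 mm above the underside; each spot's surface is 4 mm from it, along the lug's +x and -x.
- lug_3: The third lifting lug from the left (left = +y, as the robot sees it); absent in some runs. Bare steel, 0.55 kg: base 64 x 64 x 8 mm with an upright plate in its middle, 8 mm thick (its x), 52 mm wide (its y), top edge at 120 mm with 10 mm corners cut. Stands on the firebricks, flat faces roughly towards and away from the robot. Same both ways round. Origin: centre of underside, z up.
- lug_3_eye (a point): Centre of the eye of lug_3: a round 30 mm hole straight through the upright plate along the lug's x axis, 75 mm above the underside. Above the hole there are 30 mm of plain plate to grip.
- lug_3_spot (a point): Black spot of lug_3: each face of the upright plate has a matt-black round spot, 26 mm across (either may be measured). This point lies midway between the two, inside the plate, 38 mm above the underside; each spot's surface is 4 mm from it, along the lug's +x and -x.
- lug_4: The fourth lifting lug from the left (left = +y, as the robot sees it); absent in some runs. Bare steel, 0.55 kg: base 64 x 64 x 8 mm with an upright plate in its middle, 8 mm thick (its x), 52 mm wide (its y), top edge at 120 mm with 10 mm corners cut. Stands on the firebricks, flat faces roughly towards and away from the robot. Same both ways round. Origin: centre of underside, z up.
- lug_4_eye (a point): Centre of the eye of lug_4: a round 30 mm hole straight through the upright plate along the lug's x axis, 75 mm above the underside. Above the hole there are 30 mm of plain plate to grip.
- lug_4_spot (a point): Black spot of lug_4: each face of the upright plate has a matt-black round spot, 26 mm across (either may be measured). This point lies midway between the two, inside the plate, 38 mm above the underside; each spot's surface is 4 mm from it, along the lug's +x and -x.
- gun: Orange pistol-type infrared thermometer, 0.24 kg, lying on its side. Barrel 120 (x) x 44 (y) x 42 mm (z, up), then a black nose 15 mm long, 36 mm thick at +x. Black grip 34 x 95 x 36 mm leaves the -y side near the rear (x -55 to -15 mm there), raking back; red trigger at x = -12 mm. Barrel sides free to grip from x = 0 to 50 mm. Looks along +x. Origin: underside, below the barrel's middle.
- gun_lens (a point): Centre of the lens, at the front of the nose: 75 mm ahead of the thermometer's origin and 21 mm above its underside. The line of sight starts here and runs along +x of the thermometer; axes those of the thermometer.
- mat: Flat blue rubber mat, 170 (x) x 220 (y) x 4 mm, fixed; the thermometer's place. Origin: centre of its underside; top at 4 mm.
- bed: Bed of five beige firebricks side by side, 230 (x) x 570 (y) x 32 mm, fixed, on which the lugs cool. Origin: centre of its underside; top at 32 mm.
- rack: Green steel peg rack, fixed, 360 mm wide along its y. Two 25 mm posts at y = +-165 mm, with feet 130 x 40 x 8 mm, carry a bar (25 x 360 mm, 30 mm high, top at 180 mm); four steel pegs stick out of its front, which faces its -x, roughly towards the robot. Origin: centre on the bench below the bar; z up.
- peg1 (a point): Middle of the first peg from the left, on its axis: 52 mm before the bar's centre line, 171 mm above the bench. Steel rod 12 mm in diameter with a round end, 78 mm long from the bar's front face (about 39 mm either side of this point), pointing along -x of the rack and tilted up 8 degrees; pegs 90 mm apart. Axes those of the rack.
- peg2 (a point): Middle of the second peg from the left, on its axis: 52 mm before the bar's centre line, 171 mm above the bench. Steel rod 12 mm in diameter with a round end, 78 mm long from the bar's front face (about 39 mm either side of this point), pointing along -x of the rack and tilted up 8 degrees; pegs 90 mm apart. Axes those of the rack.
- peg3 (a point): Middle of the third peg from the left, on its axis: 52 mm before the bar's centre line, 171 mm above the bench. Steel rod 12 mm in diameter with a round end, 78 mm long from the bar's front face (about 39 mm either side of this point), pointing along -x of the rack and tilted up 8 degrees; pegs 90 mm apart. Axes those of the rack.
- peg4 (a point): Middle of the fourth peg from the left, on its axis: 52 mm before the bar's centre line, 171 mm above the bench. Steel rod 12 mm in diameter with a round end, 78 mm long from the bar's front face (about 39 mm either side of this point), pointing along -x of the rack and tilted up 8 degrees; pegs 90 mm apart. Axes those of the rack.
- block: Bystander: loose timber block 170 x 65 x 36 mm with a green-painted top, 0.25 kg. Origin: centre of underside.
- tape: Bystander: loose yellow tape measure, 68 x 62 x 34 mm, 0.25 kg. Origin: centre of underside.
- disc: Bystander: loose grey grinding disc with yellow centre, 110 mm across, 7 mm thick, lying flat. Origin: centre of underside.
Things that resemble listed ones, but are neither listed nor needed, are in the scene too. Leave any turquoise look-alike of the gun alone.

How it is judged:
By the outcome, as a careful person would: the job done as asked, in the order asked, and still so for the second after the job is handed in, with the robot touching nothing.
Of lug_1, lug_2, lug_3, lug_4 only 3 to 4 are there at a start; the rules pass over those that are not, and their reading is None.
At some moment in a run one of lug_1, lug_2, lug_3, lug_4, gun may be knocked a few centimetres aside while the robot is not near it.
It also fails if it takes over 210 s, if anything falls off the work surface, if the arm or the gripper's body presses on something with over 40 N, if the wrist force passes 120 N, or if a joint passes its speed limit or range.

## Working session

There is one attempt and no reset: what is moved stays moved. The work goes in short steps, Python scripts to look and compute and a shell command to move; the robot and the scene stay as the last step left them, time stands still between calls to the robot, and variables do not carry over. Pictures are saved under pics/ and viewed, at most 14 in all, crops included, and the job is handed in when it is done.

```bash
mkdir -p pics; ls
python3 - <<'E'
from plant import state,cams,manip
import cv2,numpy as np
for n in("scene","top"):
    im=cams.read_camera(n); cv2.imwrite(f"pics/{n}0.png",im[:,:,::-1])
    i=cams.camera_info(n); print(n,np.round(i["mtx"],1).tolist(),np.round(i["pose"],3).tolist())
s=state();i=cams.camera_info("wrist");print({k:np.round(v,3).tolist() for k,v in i.items() if not isinstance(v,str)})
print(s["time"],s["ee_pos"],np.round(s["tool_rot"],3).tolist())
E
```

```text
pics
scene [[508.0, 0.0, 330.6], [0.0, 508.0, 231.6], [0.0, 0.0, 1.0]] [[-0.522, 0.529, -0.669, 1.257], [0.853, 0.313, -0.418, 0.598], [-0.012, -0.789, -0.615, 0.9], [0.0, 0.0, 0.0, 1.0]]
top [[600.8, 0.0, 323.1], [0.0, 600.8, 234.0], [0.0, 0.0, 1.0]] [[0.007, -0.99, 0.139, 0.186], [-1.0, -0.005, 0.011, 0.061], [-0.011, -0.139, -0.99, 1.83], [0.0, 0.0, 0.0, 1.0]]
{'mtx': [[371.648, 0.0, 314.471], [0.0, 371.648, 242.478], [0.0, 0.0, 1.0]], 'hand_eye': [[0.001, -0.948, -0.317, 0.081], [1.0, 0.001, 0.0, 0.001], [-0.0, -0.317, 0.948, 0.031], [0.0, 0.0, 0.0, 1.0]]}
0.1 [ 0.18970447 -0.48941817  0.40400965] [[0.932, 0.361, -0.001], [0.361, -0.932, 0.001], [-0.0, -0.001, -1.0]]
```

View pics/scene0.png

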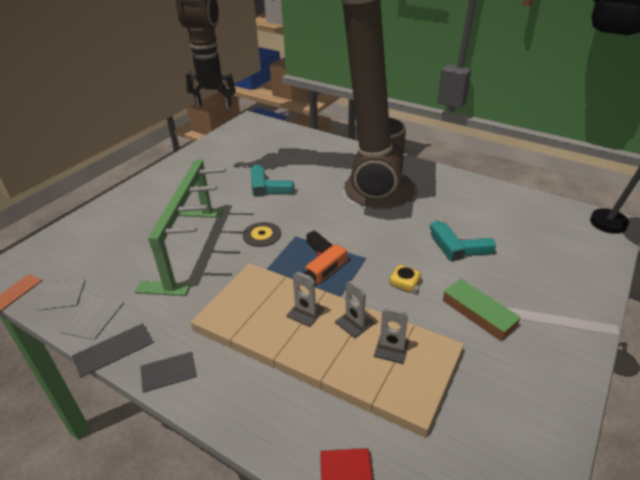

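View pics/top0.png

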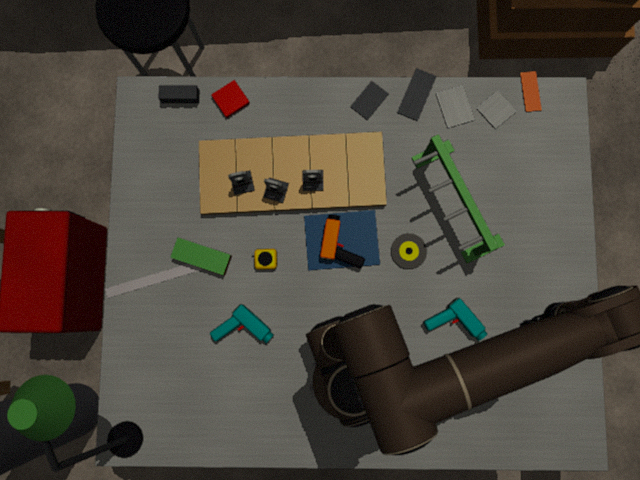

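The scene shows three lugs on the bricks; in the top view their plates are at about (240,180), (275,188) and (312,180). The candidates for the gun are:
- the orange pistol on the blue mat at (333,238), nose up towards +x and grip to the right (-y)
- a turquoise pistol at (245,322)
- a turquoise pistol at (458,318)
- an orange flat piece at (531,90)

By the description, the gun is the orange one on the mat, and I'll check it in a close crop.

```bash
cat > h.py <<'E'
import numpy as np,cv2
from plant import state,cams,manip
from scipy.spatial.transform import Rotation as R
def cam(n):
    i=cams.camera_info(n); K=np.array(i["mtx"])
    if n=="wrist":
        s=state(); T=np.eye(4);T[:3,:3]=s["tool_rot"];T[:3,3]=s["ee_pos"];P=T@np.array(i["hand_eye"])
    else: P=np.array(i["pose"])
    return K,P,n=="wrist"
def shot(n,f=None):
    c=cam(n); im=np.ascontiguousarray(cams.read_camera(n)[:,:,::-1])
    if f: cv2.imwrite("pics/"+f,im)
    return im,c
def ray(c,uv):
    K,P,fe=c; uv=np.atleast_2d(np.array(uv,float))
    d=(uv-K[:2,2])/K[0,0]
    if fe:
        r=np.linalg.norm(d,axis=1,keepdims=True)+1e-9; v=np.hstack([d/r*np.sin(r),np.cos(r)])
    else: v=np.hstack([d,np.ones((len(d),1))])
    return P[:3,3],v@P[:3,:3].T
def onz(c,uv,z):
    o,v=ray(c,uv); return o+v*((z-o[2])/v[:,2])[:,None]
def proj(c,p):
    K,P,fe=c; q=(np.atleast_2d(p)-P[:3,3])@P[:3,:3]
    if fe:
        r=np.linalg.norm(q[:,:2],axis=1,keepdims=True)+1e-9; d=q[:,:2]/r*np.arctan2(r,q[:,2:])
    else: d=q[:,:2]/q[:,2:]
    return d*K[0,0]+K[:2,2]
def mask(im,lo,hi): return cv2.inRange(cv2.cvtColor(im,cv2.COLOR_BGR2HSV),lo,hi)
def blobs(m,amin=100):
    cs,_=cv2.findContours(m,cv2.RETR_EXTERNAL,cv2.CHAIN_APPROX_NONE)
    return sorted([c[:,0] for c in cs if cv2.contourArea(c)>amin],key=len,reverse=True)
E
python3 - <<'E'
from h import *
im,c=shot("top")
cv2.imwrite("pics/crop1.png",cv2.resize(im[120:280,190:510],None,fx=2.5,fy=2.5,interpolation=cv2.INTER_CUBIC)[:600,:800])
for nm,lo,hi,z in(("orange",(4,150,100),(16,255,255),.046),("blue",(100,90,40),(120,255,255),.004),("green",(45,80,60),(75,255,255),.18),("brick",(12,60,100),(24,180,255),.032)):
    for b in blobs(mask(im,lo,hi))[:4]:
        r=cv2.minAreaRect(b); q=cv2.boxPoints(r); print(nm,np.round(r[0]),np.round(r[1]),np.round(onz(c,q,z)[:,:2],3).tolist())
E
```

```text
orange [530.  91.] [40. 16.] [[0.947, -0.525], [0.954, -0.574], [0.825, -0.585], [0.818, -0.537]]
orange [330. 238.] [14. 39.] [[0.369, 0.091], [0.486, 0.073], [0.479, 0.03], [0.362, 0.049]]
blue [341. 240.] [55. 71.] [[0.499, 0.144], [0.52, -0.075], [0.35, -0.089], [0.329, 0.127]]
green [468. 192.] [129.  27.] [[0.696, -0.222], [0.726, -0.293], [0.386, -0.421], [0.358, -0.352]]
green [ 38. 400.] [48. 69.] [[-0.003, 0.953], [0.05, 0.777], [-0.07, 0.732], [-0.122, 0.907]]
green [200. 256.] [56. 22.] [[0.35, 0.503], [0.408, 0.487], [0.359, 0.337], [0.302, 0.355]]
brick [291. 172.] [ 73. 187.] [[0.73, 0.478], [0.761, -0.101], [0.531, -0.11], [0.5, 0.459]]
```

View pics/crop1.png

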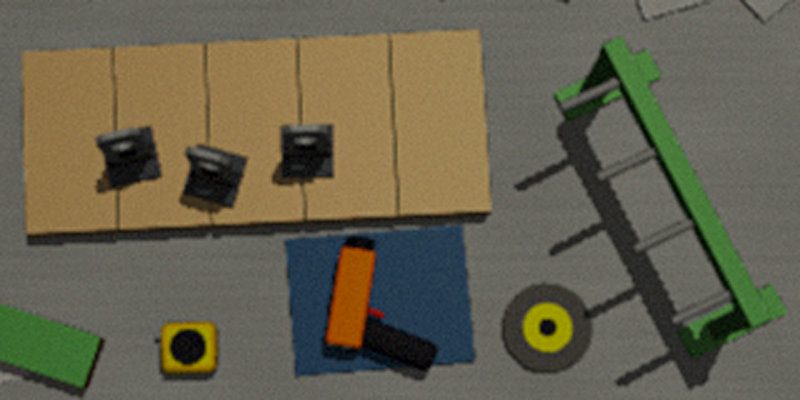

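The close crop confirms it: orange barrel (330-375, 240-347), black nose at (360,243), red trigger and black grip at lower right, so the gun looks along +x with yaw about -9°. I'll move above it now.

```bash
python3 -m crank '[[[0.1,0.2,0,0,0,-0.01,85],[0.2,0.4,0,0,0,-0.02,85],[0.3,0.65,0,0,0,-0.03,85],[0.43,0.91,0,0,0,-0.042,85],[0.43,0.91,0,0,0,-0.042,85],[0.43,0.91,0,0,0,-0.042,85],[0.43,0.91,0,0,0,-0.042,85],[0.43,0.91,0,0,0,-0.042,85],[0.43,0.91,0,0,0,-0.042,85],[0.43,0.91,0,0,0,-0.042,85]]]' | tail -c 600
for i in 1 2 3; do python3 -m crank '[[[0.1,0.2,0,0,0,-0.01,85],[0.2,0.4,0,0,0,-0.02,85],[0.3,0.65,0,0,0,-0.03,85],[0.43,0.91,0,0,0,-0.042,85],[0.43,0.91,0,0,0,-0.042,85],[0.43,0.91,0,0,0,-0.042,85],[0.43,0.91,0,0,0,-0.042,85],[0.43,0.91,0,0,0,-0.042,85],[0.43,0.91,0,0,0,-0.042,85],[0.43,0.91,0,0,0,-0.042,85]]]' >/dev/null; done
python3 - <<'E'
from h import *
im,c=shot("wrist","w1.png"); s=state(); print(s["time"],s["ee_pos"],R.from_matrix(s["tool_rot"]).as_rotvec())
b=[b for b in blobs(mask(im,(4,150,60),(16,255,255)))][0]
r=cv2.minAreaRect(onz(c,b,.046)[:,:2].astype(np.float32)*1000); print(r, np.round(cv2.boxPoints(r)).tolist())
E
```

```text
time: 1.4
ee_pos: [0.2541, -0.3532, 0.4046]
tool_rot: [[0.972, 0.235, -0.0], [0.235, -0.972, 0.0], [-0.0, -0.0, -1.0]]
contact_force: [-0.2, 0.6, 0.2]
finger_gap: 0.085
grip_force: 0.0
5.2 [ 0.43971893 -0.03458732  0.40452101] [-3.09546169e+00  1.38550103e-01 -8.54015210e-04]
((424.4833679199219, 56.47544860839844), (47.71485137939453, 122.5147705078125), 80.98235321044922) [[360.0, 43.0], [481.0, 23.0], [489.0, 70.0], [368.0, 90.0]]
```

View pics/w1.png

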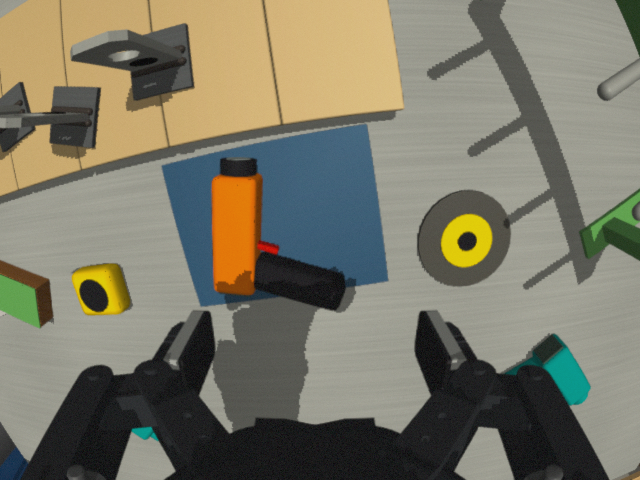

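The wrist view shows the gun's barrel at (237,235) with the nose up at (238,165). It lies at about (0.423, 0.0585), yaw -9.4°, and agrees with the top view within 3 mm. I'll line up over its barrel.

```bash
python3 -m crank '[[[0.02,0.2,0,0,0,-0.01,85],[0.04,0.4,0,0,0,-0.02,85],[0.053,0.593,0,0,0,-0.024,85],[0.053,0.593,-0.2,0,0,-0.024,85],[0.053,0.593,-0.4,0,0,-0.024,85],[0.053,0.593,-0.6,0,0,-0.024,85],[0.053,0.593,-0.7,0,0,-0.024,85],[0.053,0.593,-0.7,0,0,-0.024,85],[0.053,0.593,-0.7,0,0,-0.024,85],[0.053,0.593,-0.7,0,0,-0.024,85]]]' >/dev/null
python3 - <<'E'
from h import *
im,c=shot("wrist"); s=state(); print(s["time"],s["ee_pos"],np.round(s["tool_rot"],3).tolist())
b=[b for b in blobs(mask(im,(4,150,60),(16,255,255)))][0]
r=cv2.minAreaRect(onz(c,b,.046)[:,:2].astype(np.float32)*1000); print(r, np.round(cv2.boxPoints(r)).tolist())
E
```

```text
6.5 [ 0.44045274 -0.03260166  0.29982671] [[0.995, -0.096, 0.007], [-0.096, -0.992, 0.086], [-0.002, -0.086, -0.996]]
((425.8572998046875, 54.77622985839844), (49.47896194458008, 123.99984741210938), 81.24659729003906) [[361.0, 40.0], [483.0, 21.0], [491.0, 70.0], [368.0, 89.0]]
```

Run:
```python
from h import *
s=state()
for k in("joint_positions","qd","joint_torque","contact_force","torque","ee_pos"):print(k,np.round(s[k],3))
im,c=shot("scene","s2.png")
```

```text
joint_positions [-0.098 -0.008 -0.414  1.166  0.086  3.141]
qd [-0.004 -0.001  0.     0.002 -0.001 -0.001]
joint_torque [-2.1000e-02 -3.3803e+01  3.4303e+01  3.4000e-02  2.7100e-01 -0.0000e+00]
contact_force [ 0.57  -1.218  0.165]
torque [-0.066  0.039 -0.008]
ee_pos [ 0.44  -0.033  0.3  ]
```

View pics/s2.png

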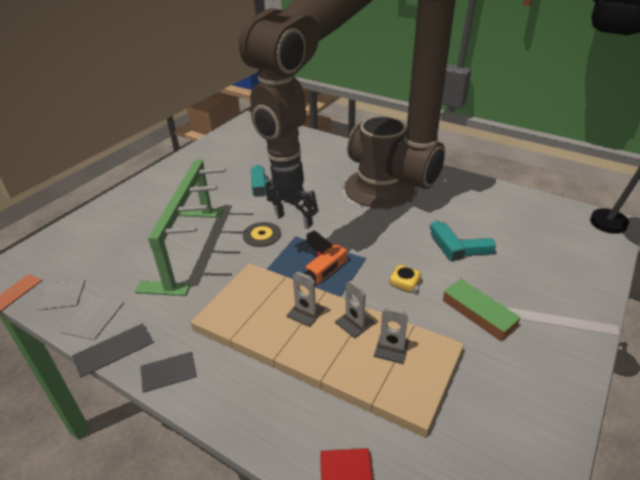

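Joint 6 is at its limit, so I'll use the half-turned grasp, with the tool's x pointing backwards.

```bash
python3 -m crank '[[[0,0,0.1,0,0,0.05,85],[0,0,0.2,0,0,0.1,85],[0,0,0.2,0,0,0.16,85],[0,0,0.2,0,0,0.22,85],[0,0,0.2,0,0,0.28,85],[0,0,0.2,0,0,0.34,85],[0,0,0.2,0,0,0.4,85],[0,0,0.2,0,0,0.45,85],[0,0,0.2,0,0,0.5,85],[0,0,0.2,0,0,0.5,85]]]'
python3 - <<'E'
from h import *
s=state(); print(s["time"],s["ee_pos"],np.round(s["tool_rot"],3).tolist(),np.round(s["joint_positions"],3))
E
```

```text
time: 7.8
ee_pos: [0.4403, -0.0325, 0.3297]
tool_rot: [[0.098, 0.992, -0.085], [0.995, -0.098, 0.006], [-0.003, -0.085, -0.996]]
contact_force: [1.0, 0.7, 0.3]
finger_gap: 0.085
grip_force: 0.0
7.8 [ 0.44031905 -0.03254802  0.32966208] [[0.098, 0.992, -0.085], [0.995, -0.098, 0.006], [-0.003, -0.085, -0.996]] [-7.400e-02  2.300e-02 -3.180e-01  1.315e+00 -1.000e-03  1.596e+00]
```

```bash
cat >> h.py <<'E'
def down(yaw):
    a=np.radians(yaw); return np.array([[np.cos(a),np.sin(a),0],[np.sin(a),-np.cos(a),0],[0,0,-1]])
def go(p,yaw=None,Rt=None):
    "print shift/turn in crank units to reach TCP p with tool down and tool-x yaw (deg)"
    s=state(); Rt=down(yaw) if Rt is None else Rt
    w=R.from_matrix(Rt@s["tool_rot"].T).as_rotvec()/np.pi
    print("t",round(s["time"],1),"at",np.round(s["ee_pos"],4),"shift",np.round((np.array(p)-s["ee_pos"])/.15,3),"turn",np.round(w,4),"q",np.round(s["joint_positions"],2))
E
python3 -c "
from h import *
go([.4477,.0544,.30],170.6)"
```

```text
t 7.8 at [ 0.4403 -0.0325  0.3297] shift [ 0.049  0.58  -0.198] turn [ 0.0189 -0.023   0.4788] q [-0.07  0.02 -0.32  1.31 -0.    1.6 ]
```

```bash
python3 -m crank '[[[0.005,0.06,-0.02,0.002,-0.002,0.053,85],[0.01,0.12,-0.04,0.004,-0.005,0.106,85],[0.015,0.18,-0.06,0.006,-0.0075,0.16,85],[0.02,0.24,-0.08,0.008,-0.01,0.213,85],[0.027,0.32,-0.11,0.0105,-0.0128,0.266,85],[0.032,0.4,-0.13,0.0126,-0.015,0.32,85],[0.038,0.47,-0.15,0.0147,-0.018,0.372,85],[0.044,0.53,-0.17,0.0168,-0.0205,0.425,85],[0.049,0.58,-0.198,0.0189,-0.023,0.479,85],[0.049,0.58,-0.198,0.0189,-0.023,0.479,85]]]' >/dev/null
python3 - <<'E'
from h import *
im,c=shot("wrist","w2.png"); go([.4477,.0544,.183],170.6)
b=[b for b in blobs(mask(im,(4,150,60),(16,255,255)))][0]
r=cv2.minAreaRect(onz(c,b,.046)[:,:2].astype(np.float32)*1000); print(r, np.round(cv2.boxPoints(r)).tolist())
E
```

```text
t 9.1 at [0.4475 0.0544 0.2997] shift [ 0.002 -0.    -0.778] turn [0.0003 0.     0.0008] q [ 0.12  0.01 -0.4   1.17 -0.    0.29]
((420.7789611816406, 61.21393585205078), (43.150760650634766, 117.55130767822266), 81.75281524658203) [[360.0, 48.0], [476.0, 31.0], [482.0, 74.0], [366.0, 91.0]]
```

View pics/w2.png

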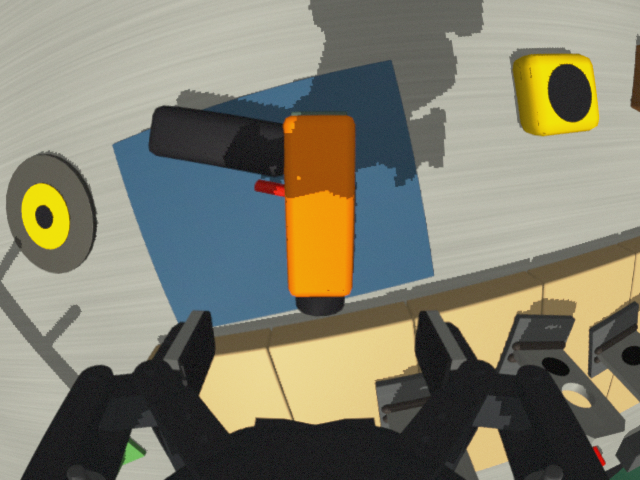

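The view shows the barrel (285-355, 115-295) lying between the fingers' lines and the mat clear under it. The refined centre is (0.4225, 0.061), yaw -8.3°. Next I descend, close and lift slightly.

```bash
python3 -m crank '[[[0,0.02,-0.1,0,0,0.005,85],[0,0.02,-0.25,0,0,0.005,85],[0,0.02,-0.4,0,0,0.005,85],[0,0.02,-0.55,0,0,0.005,85],[0,0.02,-0.68,0,0,0.005,85],[0,0.02,-0.76,0,0,0.005,85],[0,0.02,-0.798,0,0,0.005,85],[0,0.02,-0.798,0,0,0.005,70],[0,0.02,-0.798,0,0,0.005,55],[0,0.02,-0.798,0,0,0.005,48]]]' 
python3 -m crank '[[[0,0,0,0,0,0,44],[0,0,0,0,0,0,40],[0,0,0,0,0,0,36],[0,0,0,0,0,0,32],[0,0,0,0,0,0,32],[0,0,0,0,0,0,32],[0,0,0.05,0,0,0,32],[0,0,0.12,0,0,0,32],[0,0,0.2,0,0,0,32],[0,0,0.2,0,0,0,32]]]' 
python3 -c "
from h import *
im,c=shot('wrist','w3.png');go([.4477,.0544,.183],171.5)"
```

```text
time: 10.35
ee_pos: [0.4478, 0.0574, 0.1804]
tool_rot: [[-0.989, 0.146, 0.001], [0.146, 0.989, -0.001], [-0.001, -0.001, -1.0]]
contact_force: [0.4, 0.3, 0.4]
finger_gap: 0.0479
grip_force: 0.0
time: 11.6
ee_pos: [0.4481, 0.0574, 0.211]
tool_rot: [[-0.989, 0.146, 0.002], [0.146, 0.989, -0.001], [-0.002, -0.0, -1.0]]
contact_force: [0.0, 0.4, -2.6]
finger_gap: 0.0434
grip_force: 61.2
t 11.7 at [0.4478 0.0574 0.2104] shift [-0.001 -0.02  -0.183] turn [ 0.0002  0.0004 -0.0007] q [ 0.13  0.07 -0.54  0.96 -0.    0.27]
```

View pics/w3.png

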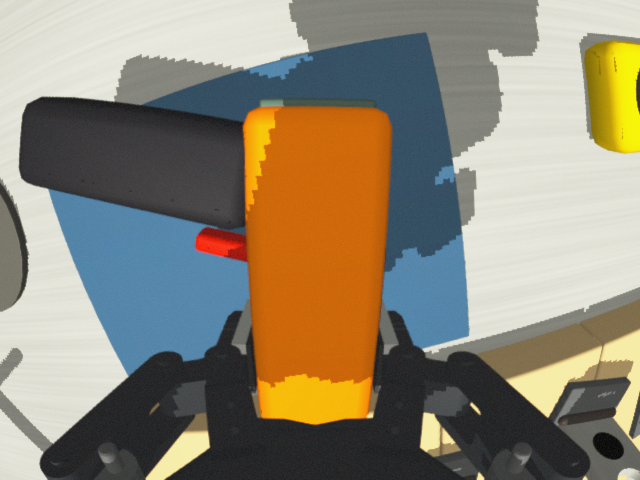

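The gun is held: gap 43 mm, grip 61 N, about 2.6 N weight, barrel centred at (315,260). Now I'll measure the lugs in the scene and top views.

Run:
```python
from h import *
a,ca=shot("scene","s4.png"); b,cb=shot("top","t4.png"); im=cv2.imread("pics/w3.png"); c=cam("wrist")
print("rear edge",onz(c,[[262,106],[376,106]],.0764), "sides", onz(c,[[246,200],[388,200]],.0764))
f=cv2.resize(a[265:370,280:415],None,fx=4,fy=4,interpolation=cv2.INTER_CUBIC)
g=cv2.resize(b[160:205,225:360],None,fx=4,fy=4,interpolation=cv2.INTER_CUBIC)
cv2.imwrite("pics/lugs.png",np.vstack([f,g]))
```

```text
rear edge [[0.3600175  0.05513336 0.0764    ]
 [0.36438882 0.08570744 0.0764    ]] sides [[0.38524059 0.04619558 0.0764    ]
 [0.39102532 0.08603766 0.0764    ]]
```

View pics/lugs.png

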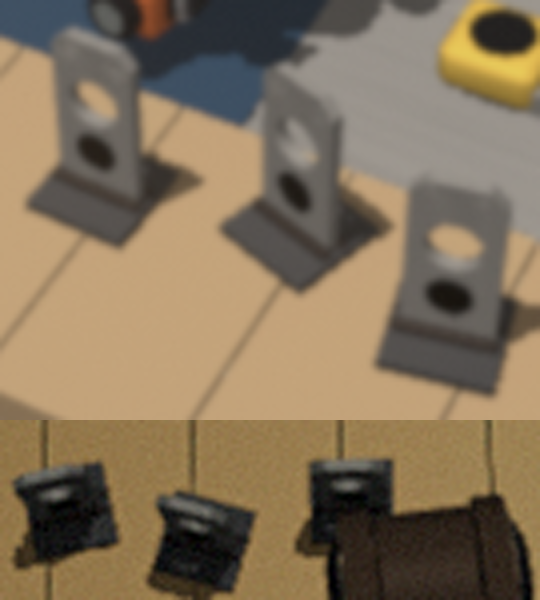

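The crop shows black spots at (448,296), (294,190) and (97,152), i.e. lugs 1, 2 and 3, with the base front edges below each.

Run:
```python
from h import *
im=cv2.imread("pics/s4.png"); c=cam("scene"); t=cam("top"); tim=cv2.imread("pics/t4.png")
g=cv2.cvtColor(im,cv2.COLOR_BGR2GRAY)
E=[[(378,365),(495,392)],[(222,230),(300,290)],[(30,203),(121,245)]]
for (u,v),e in zip([(448,296),(294,190),(97,152)],E):
    u,v=280+u/4,265+v/4; w=g[int(v)-6:int(v)+7,int(u)-7:int(u)+8]
    m=(w<55).astype(np.uint8); n,l,st,ce=cv2.connectedComponentsWithStats(m); k=l[6,7]
    p=ce[k]+[int(u)-7,int(v)-6]; F=onz(c,p,.070)[0]
    q=onz(c,np.array(e)/4+[280,265],.032); d=q[1]-q[0]; 
    yaw=np.degrees(np.arctan2(d[1],d[0]))-90; n=np.array([np.cos(np.radians(yaw)),np.sin(np.radians(yaw)),0])
    C=F-.004*n; mid=q.mean(0)
    print("px",np.round(p,1),"area",st[k,4],"spot C",np.round(C,4),"yaw",round(yaw,1),"edge len",round(np.linalg.norm(d),3),"C from base edge",np.round(mid-.032*n,3))
    print("   top px of plate-top centre",np.round((proj(t,[C[0],C[1],.152])-[225,160])*4+[0,420],0),"base corners",np.round((proj(t,np.array([[C[0],C[1],.04]])+.032*np.array([[n[0]-n[1],n[1]+n[0],0],[n[0]+n[1],n[1]-n[0],0],[-n[0]-n[1],-n[1]+n[0],0],[-n[0]+n[1],-n[1]-n[0],0]]))-[225,160])*4+[0,420]).tolist())
```

```text
px [391.9 338.7] area 64 spot C [0.5952 0.3325 0.07  ] yaw 14.7 edge len 0.062 C from base edge [0.592 0.333 0.032]
   top px of plate-top centre [[ 42. 474.]] base corners [[15.0, 479.0], [96.0, 459.0], [34.0, 559.0], [115.0, 538.0]]
px [353.2 312.4] area 39 spot C [0.5719 0.2288 0.07  ] yaw -14.6 edge len 0.061 C from base edge [0.569 0.229 0.032]
   top px of plate-top centre [[186. 506.]] base corners [[171.0, 489.0], [252.0, 510.0], [148.0, 568.0], [230.0, 590.0]]
px [303.6 302.6] area 41 spot C [0.603  0.1169 0.07  ] yaw 0.3 edge len 0.062 C from base edge [0.599 0.117 0.032]
   top px of plate-top centre [[343. 464.]] base corners [[306.0, 459.0], [390.0, 459.0], [305.0, 541.0], [390.0, 541.0]]
```

The lug poses agree between the two views to about 3 mm. Computing the moves to the reading pose for lug 1.

```bash
python3 -c "
from h import *
go([.44,.18,.255],180)
go([.4673,.2992,.2254],194.7)"
```

```text
t 11.8 at [0.4474 0.0573 0.2096] shift [-0.049  0.818  0.303] turn [ 0.0003 -0.      0.0465] q [ 0.13  0.07 -0.54  0.96 -0.    0.27]
t 11.8 at [0.4474 0.0573 0.2096] shift [0.133 1.612 0.105] turn [0.0003 0.     0.1282] q [ 0.13  0.07 -0.54  0.96 -0.    0.27]
```

```bash
python3 -m crank '[[[-0.02,0.05,0.1,0,0,0.005,32],[-0.05,0.15,0.2,0,0,0.015,32],[-0.1,0.27,0.3,0,0,0.025,32],[-0.1,0.39,0.3,0,0,0.035,32],[-0.1,0.51,0.3,0,0,0.045,32],[-0.1,0.63,0.3,0,0,0.055,32],[-0.1,0.73,0.3,0,0,0.06,32],[-0.1,0.8,0.3,0,0,0.06,32],[-0.1,0.82,0.3,0,0,0.06,32],[-0.1,0.82,0.3,0,0,0.06,32]]]' >/dev/null
python3 -m crank '[[[0,0.1,0,0,0,0.01,32],[0,0.22,0,0,0,0.02,32],[0,0.34,0,0,0,0.03,32],[0,0.46,0,0,0,0.04,32],[0.03,0.58,0,0,0,0.05,32],[0.08,0.68,-0.05,0,0,0.06,32],[0.14,0.75,-0.1,0,0,0.068,32],[0.2,0.79,-0.15,0,0,0.068,32],[0.233,0.792,-0.195,0,0,0.068,32],[0.233,0.792,-0.195,0,0,0.068,32]]]' >/dev/null
python3 - <<'E'
from h import *
go([.4673,.2992,.2254],194.7)
im,c=shot("scene","s5.png"); w,_=shot("wrist")
f=cv2.resize(im[240:370,290:450],None,fx=4,fy=4,interpolation=cv2.INTER_CUBIC)
cv2.imwrite("pics/c5.png",f)
s=state();p=s["ee_pos"]-.001*0; a=np.radians(14.7);n=np.array([np.cos(a),np.sin(a),0])
L=p+.047*n-[0,0,.1554];print("lens",L,"px in crop",(proj(c,L)-[290,240])*4)
E
```

```text
t 14.2 at [0.4676 0.2986 0.2245] shift [-0.002  0.004  0.006] turn [ 0.0006 -0.0004  0.0005] q [ 0.57  0.24 -0.3   1.03 -0.    0.31]
lens [0.51288866 0.31061149 0.0700431 ] px in crop [[438.66206296 274.25448044]]
```

View pics/c5.png

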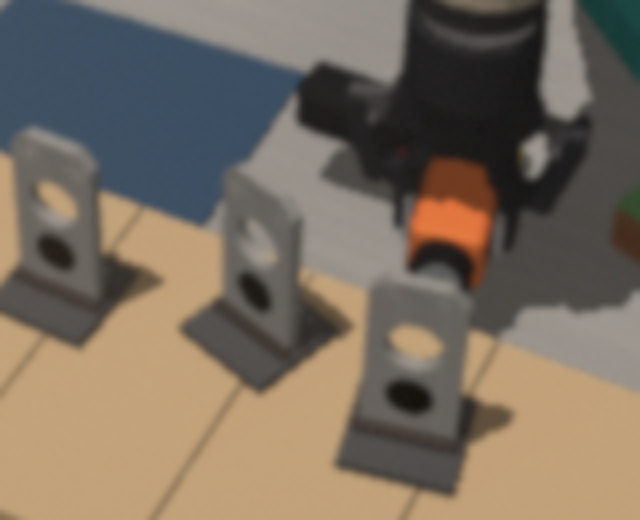

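The nose is at (440,268), where predicted, facing lug 1's spot. I'll hold two seconds, then go to lug 2.

```bash
cat >> h.py <<'E'
def spots(z=.070):
    im,c=shot("scene"); g=cv2.cvtColor(im,cv2.COLOR_BGR2GRAY); out=[]
    for u,v in((392,339),(353,312),(304,303)):
        m=np.zeros_like(g); m[v-12:v+13,u-14:u+15]=(g[v-12:v+13,u-14:u+15]<55)
        n,l,st,ce=cv2.connectedComponentsWithStats(m)
        k=[k for k in range(1,n) if 25<st[k,4]<100]
        for i in k: out.append((np.round(ce[i],1).tolist(),int(st[i,4]),np.round(onz(c,ce[i],z)[0,:2],4).tolist()))
    print("spots",out)
E
H='[[[0,0,0,0,0,0,32],[0,0,0,0,0,0,32],[0,0,0,0,0,0,32],[0,0,0,0,0,0,32],[0,0,0,0,0,0,32],[0,0,0,0,0,0,32],[0,0,0,0,0,0,32],[0,0,0,0,0,0,32],[0,0,0,0,0,0,32],[0,0,0,0,0,0,32]]]'
python3 -m crank '[[[0,0,0.005,0,0,0,32],[0,0,0.005,0,0,0,32],[0,0,0.005,0,0,0,32],[0,0,0.005,0,0,0,32],[0,0,0.005,0,0,0,32],[0,0,0.005,0,0,0,32],[0,0,0.005,0,0,0,32],[0,0,0.005,0,0,0,32],[0,0,0.005,0,0,0,32],[0,0,0.005,0,0,0,32]]]' 
python3 -m crank '[[[0,0,0,0,0,0,32],[0,0,0,0,0,0,32],[0,0,0,0,0,0,32],[0,0,0,0,0,0,32],[0,0,0,0,0,0,32],[0,0,0,0,0,0,32],[0,0,0,0,0,0,32],[0,0,0,0,0,0,32],[0,0,0,0,0,0,32],[0,0,0,0,0,0,32]]]' 
python3 -c "
from h import *
spots();go([.4447,.262,.2254],165.4)"
```

```text
time: 15.6
ee_pos: [0.4675, 0.2992, 0.2263]
tool_rot: [[-0.967, -0.253, 0.0], [-0.253, 0.967, -0.001], [-0.0, -0.001, -1.0]]
contact_force: [-0.6, 0.2, -2.8]
finger_gap: 0.0434
grip_force: 61.6
time: 16.85
ee_pos: [0.4675, 0.2992, 0.2262]
tool_rot: [[-0.967, -0.253, 0.0], [-0.253, 0.967, -0.001], [-0.0, -0.001, -1.0]]
contact_force: [-0.2, -0.7, -3.0]
finger_gap: 0.0436
grip_force: 61.6
spots [([391.9, 338.7], 67, [0.5989, 0.3336]), ([353.2, 312.4], 39, [0.5758, 0.2278]), ([303.5, 302.5], 40, [0.6069, 0.1166])]
t 16.9 at [0.4675 0.2992 0.2262] shift [-0.152 -0.248 -0.006] turn [ 3.000e-04  1.000e-04 -1.626e-01] q [ 0.57  0.24 -0.3   1.03 -0.    0.31]
```

```bash
python3 -m crank '[[[-0.05,-0.02,0,0,0,-0.015,32],[-0.1,-0.05,0,0,0,-0.035,32],[-0.152,-0.1,0,0,0,-0.06,32],[-0.152,-0.15,0,0,0,-0.09,32],[-0.152,-0.2,0,0,0,-0.12,32],[-0.152,-0.235,0,0,0,-0.145,32],[-0.152,-0.248,-0.006,0,0,-0.1626,32],[-0.152,-0.248,-0.006,0,0,-0.1626,32],[-0.152,-0.248,-0.006,0,0,-0.1626,32],[-0.152,-0.248,-0.006,0,0,-0.1626,32]]]' >/dev/null
for i in 1 2; do python3 -m crank '[[[0,0,0,0,0,0,32],[0,0,0,0,0,0,32],[0,0,0,0,0,0,32],[0,0,0,0,0,0,32],[0,0,0,0,0,0,32],[0,0,0,0,0,0,32],[0,0,0,0,0,0,32],[0,0,0,0,0,0,32],[0,0,0,0,0,0,32],[0,0,0,0,0,0,32]]]'|head -2; done 
python3 -c "
from h import *
spots();go([.4447,.262,.2254],165.4);go([.44,.19,.2254],172);go([.471,.1163,.2254],180.3)"
```

```text
time: 19.4
ee_pos: [0.4446, 0.262, 0.2253]
time: 20.65
ee_pos: [0.4446, 0.262, 0.2254]
spots [([391.9, 338.7], 67, [0.5989, 0.3336]), ([353.2, 312.5], 40, [0.576, 0.2278]), ([303.6, 302.6], 41, [0.607, 0.1169])]
t 20.7 at [0.4447 0.262  0.2254] shift [0. 0. 0.] turn [ 0.0003 -0.     -0.    ] q [ 0.53  0.17 -0.39  1.01 -0.    0.79]
t 20.7 at [0.4447 0.262  0.2254] shift [-0.031 -0.48   0.   ] turn [0.0003 0.     0.0367] q [ 0.53  0.17 -0.39  1.01 -0.    0.79]
t 20.7 at [0.4447 0.262  0.2254] shift [ 0.176 -0.971  0.   ] turn [0.0003 0.     0.0828] q [ 0.53  0.17 -0.39  1.01 -0.    0.79]
```

```bash
python3 -m crank '[[[-0.03,-0.05,0,0,0,0.01,32],[-0.05,-0.15,0,0,0,0.02,32],[-0.05,-0.3,0,0,0,0.03,32],[-0.05,-0.45,0,0,0,0.045,32],[-0.05,-0.6,0,0,0,0.06,32],[0,-0.75,0,0,0,0.07,32],[0.08,-0.88,0,0,0,0.083,32],[0.14,-0.96,0,0,0,0.083,32],[0.176,-0.971,0,0,0,0.083,32],[0.176,-0.971,0,0,0,0.083,32]]]' >/dev/null
for i in 1 2; do python3 -m crank '[[[0,0,0,0,0,0,32],[0,0,0,0,0,0,32],[0,0,0,0,0,0,32],[0,0,0,0,0,0,32],[0,0,0,0,0,0,32],[0,0,0,0,0,0,32],[0,0,0,0,0,0,32],[0,0,0,0,0,0,32],[0,0,0,0,0,0,32],[0,0,0,0,0,0,32]]]'|head -2; done 
python3 -c "
from h import *
spots();go([.471,.1163,.2254],180.3);go([.4472,.0574,.2254],171.5);go([.4472,.0574,.1804],171.5)"
```

```text
time: 23.2
ee_pos: [0.4711, 0.1163, 0.2254]
time: 24.45
ee_pos: [0.4711, 0.1163, 0.2253]
spots [([391.8, 338.7], 65, [0.599, 0.3334]), ([353.2, 312.4], 39, [0.5758, 0.2278]), ([303.6, 302.6], 41, [0.607, 0.1169])]
t 24.5 at [0.4711 0.1163 0.2253] shift [-0. -0.  0.] turn [ 0.0003  0.     -0.0002] q [ 0.24  0.12 -0.45  1.   -0.    0.24]
t 24.5 at [0.4711 0.1163 0.2253] shift [-0.159 -0.393  0.   ] turn [ 0.0003  0.     -0.0491] q [ 0.24  0.12 -0.45  1.   -0.    0.24]
t 24.5 at [0.4711 0.1163 0.2253] shift [-0.159 -0.393 -0.3  ] turn [ 0.0003  0.     -0.0491] q [ 0.24  0.12 -0.45  1.   -0.    0.24]
```

```bash
python3 -m crank '[[[-0.08,-0.05,0,0,0,-0.01,32],[-0.159,-0.15,0,0,0,-0.02,32],[-0.159,-0.25,0,0,0,-0.03,32],[-0.159,-0.35,0,0,0,-0.04,32],[-0.159,-0.393,0,0,0,-0.049,32],[-0.159,-0.393,-0.08,0,0,-0.049,32],[-0.159,-0.393,-0.15,0,0,-0.049,32],[-0.159,-0.393,-0.2,0,0,-0.049,32],[-0.159,-0.393,-0.24,0,0,-0.049,32],[-0.159,-0.393,-0.26,0,0,-0.049,32]]]' 
python3 -m crank '[[[0,0,-0.008,0,0,0,32],[0,0,-0.016,0,0,0,32],[0,0,-0.024,0,0,0,32],[0,0,-0.032,0,0,0,32],[0,0,-0.039,0,0,0,32],[0,0,-0.039,0,0,0,32],[0,0,-0.039,0,0,0,44],[0,0,-0.039,0,0,0,50],[0,0,-0.039,0,0,0,58],[0,0,-0.039,0,0,0,70]]]' 
python3 -m crank '[[[0,0,0,0,0,0,80],[0,0,0,0,0,0,85],[0,0,0.05,0,0,0,85],[0,0,0.15,0,0,0,85],[0,0,0.3,0,0,0,85],[0,0,0.45,0,0,0,85],[0,0,0.6,0,0,0,85],[0,0,0.8,0,0,0,85],[0,0,0.9,0,0,0,85],[0,0,0.9,0,0,0,85]]]'
python3 - <<'E'
from h import *
im,c=shot("wrist","w6.png"); spots()
b=[b for b in blobs(mask(im,(4,150,60),(16,255,255)))][0]
r=cv2.minAreaRect(onz(c,b,.046)[:,:2].astype(np.float32)*1000); print(r)
E
```

```text
time: 25.75
ee_pos: [0.4471, 0.0576, 0.1858]
tool_rot: [[-0.989, 0.147, -0.001], [0.147, 0.989, -0.001], [0.0, -0.001, -1.0]]
contact_force: [-0.1, 0.3, -3.0]
finger_gap: 0.0434
grip_force: 61.7
time: 27.0
ee_pos: [0.4473, 0.0574, 0.1807]
tool_rot: [[-0.989, 0.147, 0.0], [0.147, 0.989, -0.001], [-0.001, -0.001, -1.0]]
contact_force: [0.9, 0.8, 0.3]
finger_gap: 0.0698
grip_force: 0.0
time: 28.25
ee_pos: [0.4476, 0.0574, 0.3168]
tool_rot: [[-0.989, 0.147, 0.003], [0.147, 0.989, -0.001], [-0.003, -0.0, -1.0]]
contact_force: [0.2, -0.2, -0.6]
finger_gap: 0.085
grip_force: 0.0
spots [([391.8, 338.7], 65, [0.599, 0.3334]), ([353.2, 312.3], 38, [0.5756, 0.2275]), ([303.6, 302.6], 41, [0.607, 0.1169])]
((419.8890380859375, 60.762210845947266), (43.424922943115234, 116.9478988647461), 81.4282455444336)
```

View pics/w6.png

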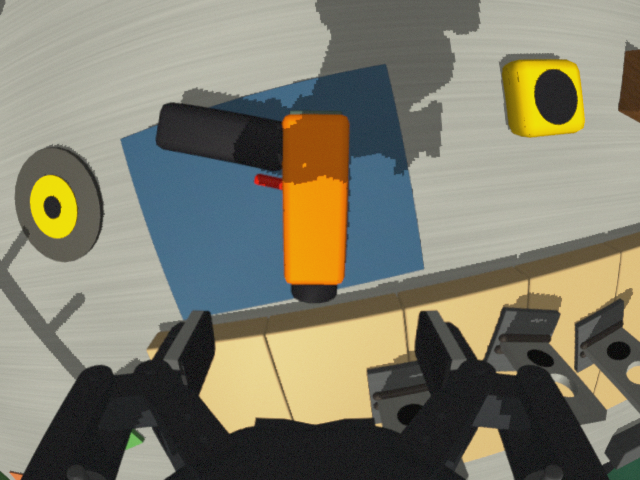

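The gun lies back on the mat: barrel (285-348, 115-285), nose at (314,292), within about 1 mm of its old place. Next I measure the rack.

Run:
```python
from h import *
a=cv2.imread("pics/scene0.png")[150:300,145:245]; b=cv2.imread("pics/top0.png")[128:268,408:508]
a=cv2.resize(a,None,fx=4,fy=4,interpolation=cv2.INTER_CUBIC);b=cv2.resize(b,None,fx=4,fy=4,interpolation=cv2.INTER_CUBIC)
b=cv2.copyMakeBorder(b,0,40,0,0,cv2.BORDER_CONSTANT)
cv2.imwrite("pics/rack.png",np.hstack([a,b]))
```

```text
(no output)
```

View pics/rack.png

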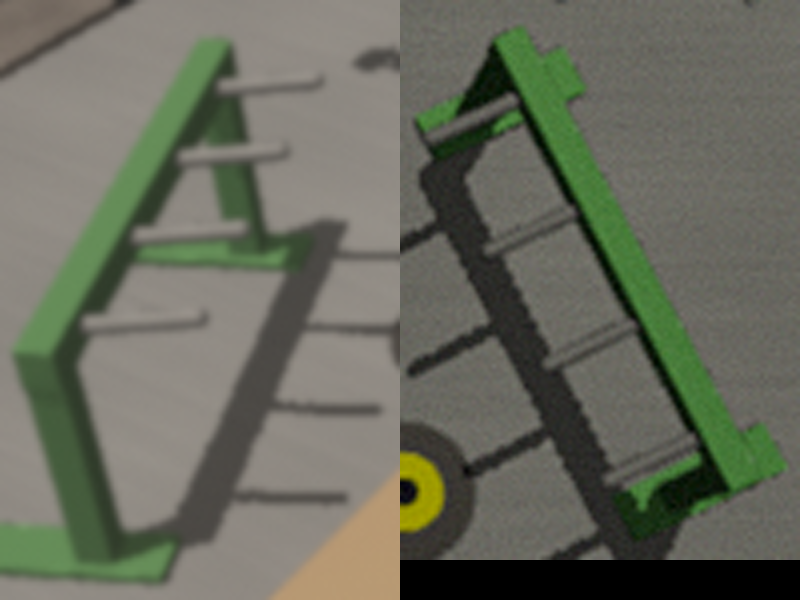

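Both views show the four peg tips: scene crop (203,316), (245,229), (286,150), (321,79); top crop (430,137), (490,248), (550,362), (610,480).

Run:
```python
from h import *
s,t=cam("scene"),cam("top")
S=np.array([(203,316),(245,229),(286,150),(321,79)])/4+[145,150]
T=np.array([(30,137),(90,248),(150,362),(210,480)])/4+[408,128]
RT=np.array([(117,104),(177,212),(235,325),(294,442)])/4+[408,128]
RS=np.array([(85,324),(135,237),(180,157),(220,88)])/4+[145,150]
for A,B,z in((S,T,.176),(RS,RT,.166)):
    o1,d1=ray(s,A);o2,d2=ray(t,B)
    for i in range(4):
        k=np.linalg.lstsq(np.c_[d1[i],-d2[i]],o2-o1,rcond=None)[0]; p=o1+k[0]*d1[i];q=o2+k[1]*d2[i]
        print(np.round((p+q)/2,4),"gap",round(np.linalg.norm(p-q)*1000,1),"s@z",np.round(onz(s,A[i],z)[0,:2],4),"t@z",np.round(onz(t,B[i],z)[0,:2],4))
b=cv2.imread("pics/top0.png"); 
# bar top: edges in crop
q=onz(t,np.array([(95,38),(325,488),(122,28),(352,470)])/4+[408,128],.18); print(np.round(q,4)); print([np.degrees(np.arctan2(*(q[i+1]-q[i])[[1,0]]))for i in(0,2)])
```

```text
[ 0.6218 -0.1768  0.1748] gap 6.5 s@z [ 0.6217 -0.1721] t@z [ 0.6237 -0.1791]
[ 0.542  -0.2174  0.1743] gap 7.2 s@z [ 0.5424 -0.2117] t@z [ 0.544 -0.22 ]
[ 0.4607 -0.2569  0.1744] gap 8.9 s@z [ 0.461  -0.2503] t@z [ 0.4633 -0.2602]
[ 0.3787 -0.297   0.1737] gap 7.9 s@z [ 0.3803 -0.29  ] t@z [ 0.3808 -0.2998]
[ 0.6514 -0.243   0.162 ] gap 1.2 s@z [ 0.6545 -0.2378] t@z [ 0.6507 -0.2427]
[ 0.5719 -0.2826  0.1627] gap 3.8 s@z [ 0.5743 -0.2766] t@z [ 0.5724 -0.2834]
[ 0.4908 -0.3213  0.1641] gap 3.3 s@z [ 0.4922 -0.3171] t@z [ 0.4915 -0.3222]
[ 0.4089 -0.3612  0.1621] gap 1.8 s@z [ 0.4131 -0.3552] t@z [ 0.409 -0.361]
[[ 0.6948 -0.2255  0.18  ]
 [ 0.3753 -0.3778  0.18  ]
 [ 0.7022 -0.2447  0.18  ]
 [ 0.3879 -0.3967  0.18  ]]
[np.float64(-154.52148142734924), np.float64(-154.19378085619934)]
```

Peg spacing comes out at 89.5 mm and tip height at 0.175, as it should be, and the rack's y axis points at 26°. I'll take lug 3 first (clear path), to the fourth peg.

```bash
python3 -c "
from h import *
go([.602,.117,.40],270.3)"
```

```text
t 28.4 at [0.447  0.0574 0.3149] shift [1.033 0.398 0.567] turn [4.000e-04 1.000e-04 5.488e-01] q [ 0.13  0.   -0.37  1.2  -0.    0.28]
```

```bash
python3 -m crank '[[[0,0,0.15,0,0,0.05,85],[0,0,0.3,0,0,0.1,85],[0.05,0.03,0.45,0,0,0.155,85],[0.15,0.06,0.567,0,0,0.21,85],[0.25,0.1,0.567,0,0,0.265,85],[0.35,0.14,0.567,0,0,0.32,85],[0.45,0.18,0.567,0,0,0.375,85],[0.55,0.22,0.567,0,0,0.43,85],[0.65,0.26,0.567,0,0,0.485,85],[0.7,0.28,0.567,0,0,0.53,85]]]' >/dev/null
python3 -c "
from h import *
spots();go([.602,.117,.32],270.3)"
```

```text
spots [([391.9, 338.7], 66, [0.5991, 0.3335]), ([353.2, 312.3], 38, [0.5756, 0.2275]), ([303.6, 302.6], 41, [0.607, 0.1169])]
t 29.6 at [0.5533 0.0999 0.3984] shift [ 0.325  0.114 -0.523] turn [ 0.0001 -0.0006  0.0159] q [ 0.18  0.2   0.03  1.41  0.   -1.35]
```

```bash
python3 -m crank '[[[0.1,0.04,0,0,0,0.016,85],[0.22,0.08,0,0,0,0.016,85],[0.325,0.114,0,0,0,0.016,85],[0.325,0.114,-0.12,0,0,0.016,85],[0.325,0.114,-0.3,0,0,0.016,85],[0.325,0.114,-0.45,0,0,0.016,85],[0.325,0.114,-0.56,0,0,0.016,85],[0.325,0.114,-0.63,0,0,0.016,85],[0.325,0.114,-0.656,0,0,0.016,85],[0.325,0.114,-0.656,0,0,0.016,85]]]'
python3 - <<'E'
from h import *
go([.602,.117,.30],270.3)
im,c=shot("wrist","w7.png")
E
```

```text
time: 30.9
ee_pos: [0.6011, 0.1165, 0.3025]
tool_rot: [[-0.004, -1.0, 0.001], [-1.0, 0.004, 0.0], [-0.0, -0.001, -1.0]]
contact_force: [0.8, 0.5, 0.3]
finger_gap: 0.0845
grip_force: 0.0
t 30.9 at [0.6011 0.1165 0.3025] shift [ 0.006  0.003 -0.016] turn [-0.0001  0.0004  0.0028] q [ 0.19  0.31 -0.04  1.22 -0.   -1.38]
```

View pics/w7.png

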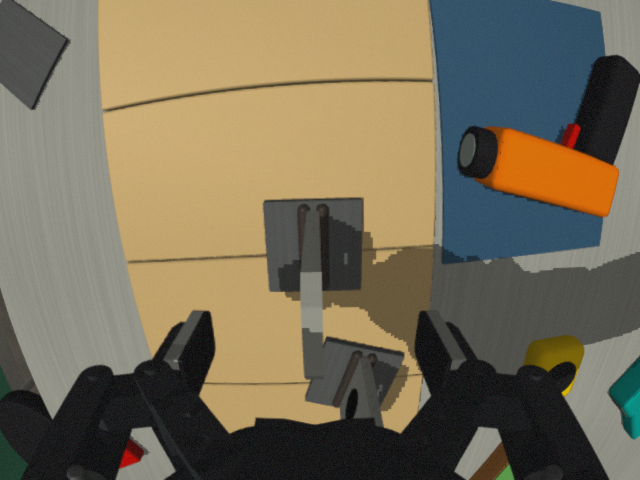

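The plate stands between the fingers, top edge at (311-313, 272-378), base at (265-363, 198-292). I'll check its centre by ray, then close and lift.

```bash
python3 - <<'E'
from h import *
c=cam("wrist"); print(onz(c,[(265,200),(363,198),(270,292),(362,290)],.04).round(4), onz(c,[(311,205),(312,272)],.04))
print("top edge ends",onz(c,[(312,272),(313,378)],.147).round(4))
E
python3 -m crank '[[[0,0,-0.016,0,0,0,75],[0,0,-0.016,0,0,0,60],[0,0,-0.016,0,0,0,45],[0,0,-0.016,0,0,0,30],[0,0,-0.016,0,0,0,20],[0,0,-0.016,0,0,0,12],[0,0,-0.016,0,0,0,6],[0,0,-0.016,0,0,0,2],[0,0,-0.016,0,0,0,0],[0,0,-0.016,0,0,0,0]]]'
python3 -m crank '[[[0,0,0,0,0,0,0],[0,0,0.02,0,0,0,0],[0,0,0.05,0,0,0,0],[0,0,0.1,0,0,0,0],[0,0,0.2,0,0,0,0],[0,0,0.3,0,0,0,0],[0,0,0.4,0,0,0,0],[0,0,0.5,0,0,0,0],[0,0,0.533,0,0,0,0],[0,0,0.533,0,0,0,0]]]'
python3 - <<'E'
from h import *
go([.500,-.060,.38],235);
P=lambda u,w:(.899*u-.438*w,.438*u+.899*w)
for u in(.2125,.3025,.3925):print([np.round(P(u,w),4) for w in(-.37,-.46)])
E
```

```text
[[0.6331 0.0832 0.04  ]
 [0.5705 0.082  0.04  ]
 [0.6326 0.1482 0.04  ]
 [0.5687 0.1468 0.04  ]] [[0.60372447 0.08669363 0.04      ]
 [0.60329667 0.13296948 0.04      ]]
top edge ends [[0.6022 0.0875 0.147 ]
 [0.6021 0.1368 0.147 ]]
time: 32.2
ee_pos: [0.601, 0.1164, 0.2998]
tool_rot: [[-0.004, -1.0, 0.001], [-1.0, 0.004, -0.0], [0.0, -0.001, -1.0]]
contact_force: [0.9, -1.7, -0.3]
finger_gap: 0.0071
grip_force: 59.3
time: 33.45
ee_pos: [0.601, 0.1165, 0.3801]
tool_rot: [[-0.003, -1.0, 0.001], [-1.0, 0.003, 0.0], [-0.0, -0.001, -1.0]]
contact_force: [0.4, -0.1, -5.1]
finger_gap: 0.0071
grip_force: 58.5
t 33.5 at [0.601  0.1165 0.3801] shift [-0.674 -1.177 -0.   ] turn [ 1.000e-04  5.000e-04 -1.933e-01] q [ 0.19  0.29  0.11  1.39 -0.   -1.38]
[array([ 0.3531, -0.2396]), array([ 0.3925, -0.3205])]
[array([ 0.434 , -0.2001]), array([ 0.4734, -0.281 ])]
[array([ 0.5149, -0.1607]), array([ 0.5543, -0.2416])]
```

```bash
for i in 1 2 3; do python3 -m crank '[[[-0.03,-0.04,0,0,0,-0.006,0],[-0.08,-0.12,0,0,0,-0.018,0],[-0.15,-0.22,0,0,0,-0.033,0],[-0.23,-0.33,0,0,0,-0.05,0],[-0.31,-0.45,0,0,0,-0.068,0],[-0.39,-0.56,0,0,0,-0.085,0],[-0.46,-0.66,0,0,0,-0.1,0],[-0.52,-0.75,0,0,0,-0.113,0],[-0.549,-0.79,0,0,0,-0.119,0],[-0.549,-0.79,0,0,0,-0.119,0]]]' | head -2; done
python3 - <<'E'
from h import *
im,c=shot("wrist","w8.png"); spots()
a,ca=shot("scene"); b,cb=shot("top")
go([.354,-.239,.366],206)
f=cv2.resize(a[110:280,140:300],(440,468),interpolation=cv2.INTER_CUBIC)
g=cv2.resize(im,(0,0),fx=.55,fy=.55)
cv2.imwrite("pics/c8.png",np.hstack([f,cv2.copyMakeBorder(g,0,468-264,0,0,cv2.BORDER_CONSTANT)]))
E
```

```text
time: 34.7
ee_pos: [0.5185, -0.0024, 0.3798]
time: 35.95
ee_pos: [0.4361, -0.1209, 0.3798]
time: 37.2
ee_pos: [0.3536, -0.2393, 0.3797]
spots [([391.9, 338.7], 67, [0.5989, 0.3336]), ([353.2, 312.5], 40, [0.576, 0.2278])]
t 37.4 at [ 0.3541 -0.2387  0.3797] shift [-0.001 -0.002 -0.091] turn [0.0002 0.0002 0.0023] q [-0.59 -0.06 -0.29  1.34 -0.   -1.04]
```

View pics/c8.png

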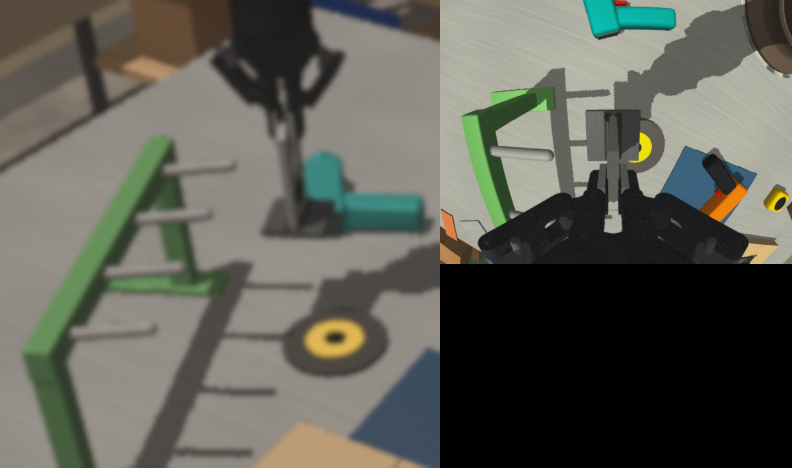

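The picture shows the lug held upright, with a peg in the wrist view from root (96,273) to tip (200,282) in full pixels. I'll refine the peg's place by ray.

Run:
```python
from h import *
c=cam("wrist"); im=cv2.imread("pics/w8.png")
u=np.array([.899,.438]);w=np.array([-.438,.899])
for (p,z) in(((200,282),.176),((96,274),.167)):
    q=onz(c,p,z)[0,:2]; print(np.round(q,4),"u",round(q@u,4),"w",round(q@w,4))
g=cv2.cvtColor(im,cv2.COLOR_BGR2GRAY)
for x in(110,130,150,170,190): print(x,g[255:305:2,x].tolist())
# rack front edge of bar (green) in wrist
m=mask(im,(45,80,40),(75,255,255)); ys,xs=np.nonzero(m[150:420,:160]); print(xs.min(),xs.max())
```

```text
[ 0.3787 -0.2946] u 0.2115 w -0.4307
[ 0.4109 -0.3589] u 0.2122 w -0.5026
110 [177, 176, 173, 174, 179, 109, 91, 115, 134, 147, 159, 169, 176, 175, 164, 135, 104, 77, 68, 59, 61, 56, 55, 55, 57]
130 [182, 177, 180, 179, 176, 174, 100, 94, 117, 135, 149, 161, 168, 177, 178, 162, 154, 176, 176, 175, 180, 176, 180, 171, 171]
150 [174, 175, 175, 179, 179, 183, 171, 84, 99, 122, 138, 151, 161, 171, 178, 177, 164, 154, 173, 176, 176, 178, 178, 178, 177]
170 [179, 177, 183, 177, 175, 177, 174, 149, 82, 104, 123, 141, 151, 165, 177, 179, 176, 165, 160, 176, 177, 175, 179, 173, 176]
190 [177, 176, 175, 175, 174, 180, 180, 180, 98, 86, 110, 130, 144, 158, 166, 179, 182, 173, 164, 164, 180, 181, 176, 174, 178]
39 159
```

The peg's u is 0.212 from the wrist view, against 0.2125 from the fixed cameras. Going on.

```bash
python3 -m crank '[[[0,0,-0.05,0,0,0.002,0],[0,0,-0.091,0,0,0.002,0],[0.03,-0.06,-0.091,0,0,0.002,0],[0.07,-0.14,-0.091,0,0,0.002,0],[0.11,-0.22,-0.091,0,0,0.002,0],[0.15,-0.31,-0.091,0,0,0.002,0],[0.19,-0.39,-0.091,0,0,0.002,0],[0.23,-0.47,-0.091,0,0,0.002,0],[0.255,-0.523,-0.091,0,0,0.002,0],[0.255,-0.523,-0.091,0,0,0.002,0]]]'
python3 -m crank '[[[0,0,-0.01,0,0,0,0],[0,0,-0.02,0,0,0,0],[0,0,-0.03,0,0,0,0],[0,0,-0.035,0,0,0,0],[0,0,-0.04,0,0,0,0],[0,0,-0.045,0,0,0,0],[0,0,-0.05,0,0,0,0],[0,0,-0.05,0,0,0,0],[0,0,-0.05,0,0,0,0],[0,0,-0.05,0,0,0,0]]]'
```

```text
time: 38.65
ee_pos: [0.3924, -0.318, 0.3659]
tool_rot: [[-0.9, -0.436, 0.0], [-0.436, 0.9, -0.0], [-0.0, -0.001, -1.0]]
contact_force: [-0.5, 0.3, -6.5]
finger_gap: 0.0068
grip_force: 58.7
time: 39.9
ee_pos: [0.3921, -0.3175, 0.3586]
tool_rot: [[-0.9, -0.437, 0.001], [-0.437, 0.9, -0.001], [-0.0, -0.001, -1.0]]
contact_force: [-0.2, -1.1, -5.9]
finger_gap: 0.0068
grip_force: 58.7
```

```bash
python3 -m crank '[[[0,0,-0.003,0,0,0,0],[0,0,-0.006,0,0,0,0],[0,0,-0.009,0,0,0,0],[0,0,-0.012,0,0,0,0],[0,0,-0.015,0,0,0,0],[0,0,-0.018,0,0,0,0],[0,0,-0.02,0,0,0,0],[0,0,-0.02,0,0,0,0],[0,0,-0.02,0,0,0,0],[0,0,-0.02,0,0,0,0]]]'
```

```text
time: 41.15
ee_pos: [0.3922, -0.3175, 0.3556]
tool_rot: [[-0.9, -0.437, 0.001], [-0.437, 0.9, -0.001], [-0.0, -0.001, -1.0]]
contact_force: [-0.6, 0.5, -5.6]
finger_gap: 0.007
grip_force: 58.7
```

```bash
python3 -m crank '[[[0,0,-0.003,0,0,0,0],[0,0,-0.005,0,0,0,0],[0,0,-0.007,0,0,0,0],[0,0,-0.009,0,0,0,0],[0,0,-0.011,0,0,0,0],[0,0,-0.013,0,0,0,0],[0,0,-0.013,0,0,0,0],[0,0,-0.013,0,0,0,0],[0,0,-0.013,0,0,0,0],[0,0,-0.013,0,0,0,0]]]' | sed -n 2p\;4p
python3 -m crank '[[[0,0,-0.003,0,0,0,0],[0,0,-0.005,0,0,0,0],[0,0,-0.007,0,0,0,0],[0,0,-0.009,0,0,0,0],[0,0,-0.011,0,0,0,0],[0,0,-0.011,0,0,0,0],[0,0,-0.011,0,0,0,0],[0,0,-0.011,0,0,0,0],[0,0,-0.011,0,0,0,0],[0,0,-0.011,0,0,0,0]]]'| sed -n 2p\;4p
```

```text
ee_pos: [0.392, -0.3174, 0.3551]
contact_force: [-3.7, 2.1, 8.5]
ee_pos: [0.3919, -0.3172, 0.3549]
contact_force: [-5.8, 5.4, 18.0]
```

```bash
python3 -m crank '[[[0,0,0.01,0,0,0,0],[0,0,0.02,0,0,0,0],[0,0,0.02,0,0,0,6],[0,0,0.02,0,0,0,10],[0,0,0.02,0,0,0,15],[0,0,0.02,0,0,0,20],[0,0,0.02,0,0,0,26],[0,0,0.02,0,0,0,30],[0,0,0.02,0,0,0,30],[0,0,0.02,0,0,0,30]]]'
python3 -m crank '[[[0,0,0.05,0,0,0,30],[0,0,0.12,0,0,0,30],[0,0,0.2,0,0,0,30],[0,0,0.3,0,0,0,30],[0,0,0.4,0,0,0,50],[0,0,0.5,0,0,0,85],[-0.05,0.1,0.5,0,0,0,85],[-0.15,0.3,0.5,0,0,0,85],[-0.25,0.5,0.5,0,0,0,85],[-0.25,0.5,0.5,0,0,0,85]]]'
python3 - <<'E'
from h import *
im,c=shot("wrist","w9.png"); a,ca=shot("scene","s9.png"); spots(); go([.5715,.229,.43],255.4)
E
```

```text
time: 44.9
ee_pos: [0.3922, -0.3175, 0.355]
tool_rot: [[-0.9, -0.437, 0.001], [-0.437, 0.9, -0.001], [-0.0, -0.001, -1.0]]
contact_force: [0.1, 0.2, 0.6]
finger_gap: 0.0301
grip_force: 0.0
time: 46.15
ee_pos: [0.3532, -0.2404, 0.4302]
tool_rot: [[-0.899, -0.438, 0.001], [-0.438, 0.899, -0.001], [-0.0, -0.001, -1.0]]
contact_force: [-0.2, -1.2, 0.9]
finger_gap: 0.0848
grip_force: 0.0
spots [([391.9, 338.7], 67, [0.5989, 0.3336]), ([353.2, 312.5], 40, [0.576, 0.2278])]
t 46.3 at [ 0.3547 -0.2424  0.4299] shift [1.446e+00 3.143e+00 1.000e-03] turn [2.000e-04 4.000e-04 2.749e-01] q [-0.6  -0.05 -0.17  1.45 -0.   -1.05]
```

View pics/s9.png

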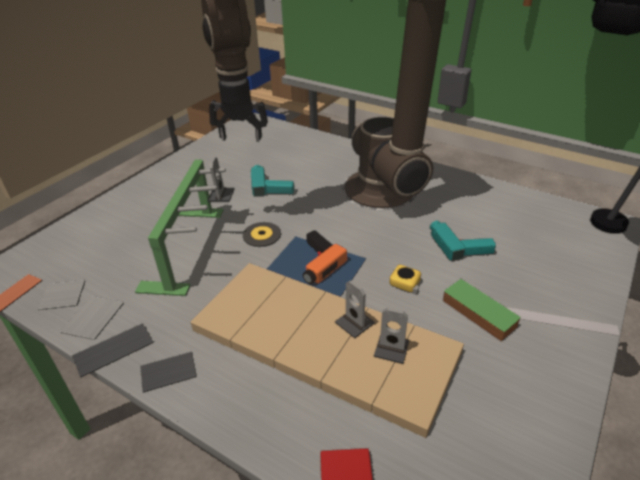

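Lug 3 hangs on the fourth peg at (215,180) in the scene view, and the two other lugs are unmoved. Now lug 2.

```bash
for i in 1 2 3 4; do python3 -m crank '[[[0.02,0.05,0,0,0,0.004,85],[0.06,0.13,0,0,0,0.011,85],[0.11,0.24,0,0,0,0.02,85],[0.17,0.37,0,0,0,0.032,85],[0.23,0.5,0,0,0,0.044,85],[0.28,0.61,0,0,0,0.053,85],[0.33,0.71,0,0,0,0.062,85],[0.36,0.77,0,0,0,0.067,85],[0.36,0.78,0,0,0,0.069,85],[0.36,0.78,0,0,0,0.069,85]]]' | sed -n 2p; done
python3 -c "
from h import *
spots();go([.570,.227,.30],255.4)"
```

```text
ee_pos: [0.4086, -0.1255, 0.4299]
ee_pos: [0.4625, -0.0086, 0.4299]
ee_pos: [0.5165, 0.1083, 0.43]
ee_pos: [0.5705, 0.2253, 0.43]
spots [([391.9, 338.7], 66, [0.5989, 0.3334]), ([353.2, 312.3], 38, [0.5756, 0.2275])]
t 51.4 at [0.5705 0.2251 0.4302] shift [-0.003  0.013 -0.868] turn [ 0.0001  0.0003 -0.0008] q [ 0.38  0.3   0.23  1.5  -0.   -0.94]
```

```bash
python3 -m crank '[[[0,0.013,-0.1,0,0,0,85],[0,0.013,-0.25,0,0,0,85],[0,0.013,-0.4,0,0,0,85],[0,0.013,-0.52,0,0,0,85],[0,0.013,-0.64,0,0,0,85],[0,0.013,-0.74,0,0,0,85],[0,0.013,-0.81,0,0,0,85],[0,0.013,-0.85,0,0,0,85],[0,0.013,-0.866,0,0,0,85],[0,0.013,-0.866,0,0,0,85]]]' | sed -n '2p;4p'
python3 - <<'E'
from h import *
im,c=shot("wrist","w10.png"); hsv=cv2.cvtColor(im,cv2.COLOR_BGR2HSV)
for C,y in(((.570,.227),-14.6),):
    n=np.array([np.cos(np.radians(y)),np.sin(np.radians(y))]);t=np.array([-n[1],n[0]])
    # scan along lug y through base (x=+-20mm) and along lug x at y=-29mm: brick/base boundary by saturation
    for o,d in((20*n,t),(-20*n,t),(-29*t,n),(-24*t,n)):
        k=np.arange(-45,46); P=np.array(C)+ (o+k[:,None]*d)/1000
        uv=np.round(proj(c,np.c_[P,np.full(len(k),.04)])).astype(int)
        ok=[(0<=a<640 and 0<=b<480) for a,b in uv]
        v=[int(hsv[b,a,1]) if q else -1 for (a,b),q in zip(uv,ok)]
        print([ (int(kk),x) for kk,x in zip(k,v)][::3])
E
```

```text
ee_pos: [0.5707, 0.2275, 0.3004]
contact_force: [-0.5, -0.2, -0.9]
[(-45, 113), (-42, 110), (-39, 110), (-36, 112), (-33, 95), (-30, 16), (-27, 13), (-24, 10), (-21, 10), (-18, 9), (-15, 0), (-12, 6), (-9, 10), (-6, 13), (-3, 6), (0, 4), (3, 5), (6, 6), (9, 12), (12, 28), (15, 6), (18, 17), (21, 12), (24, 12), (27, 16), (30, 3), (33, 113), (36, 114), (39, 114), (42, 113), (45, 116)]
[(-45, 111), (-42, 110), (-39, 112), (-36, 110), (-33, 110), (-30, 10), (-27, 6), (-24, 6), (-21, 5), (-18, 27), (-15, 0), (-12, 16), (-9, 6), (-6, 0), (-3, 17), (0, 15), (3, 24), (6, 27), (9, 10), (12, 12), (15, 23), (18, 0), (21, 6), (24, 6), (27, 5), (30, 16), (33, 110), (36, 114), (39, 107), (42, 117), (45, 111)]
[(-45, 114), (-42, 113), (-39, 112), (-36, 110), (-33, 103), (-30, 3), (-27, 7), (-24, 10), (-21, 6), (-18, 10), (-15, 16), (-12, 15), (-9, 3), (-6, 24), (-3, 6), (0, 6), (3, 7), (6, 41), (9, 10), (12, 6), (15, 6), (18, 6), (21, 6), (24, 3), (27, 6), (30, 9), (33, 115), (36, 109), (39, 110), (42, 112), (45, 110)]
[(-45, 110), (-42, 112), (-39, 114), (-36, 111), (-33, 112), (-30, 13), (-27, 6), (-24, 9), (-21, 13), (-18, 6), (-15, 13), (-12, 10), (-9, 28), (-6, 45), (-3, 29), (0, 19), (3, 20), (6, 40), (9, 70), (12, 6), (15, 9), (18, 3), (21, 3), (24, 12), (27, 9), (30, 6), (33, 113), (36, 111), (39, 113), (42, 111), (45, 113)]
```

The base edges are at ±32 mm around the expected centre. I'll grip, lift and carry to the third peg.

```bash
python3 -m crank '[[[0,0,0,0,0,0,75],[0,0,0,0,0,0,60],[0,0,0,0,0,0,45],[0,0,0,0,0,0,30],[0,0,0,0,0,0,20],[0,0,0,0,0,0,12],[0,0,0,0,0,0,6],[0,0,0,0,0,0,2],[0,0,0,0,0,0,0],[0,0,0,0,0,0,0]]]' | sed -n '2p;4,6p'
python3 -m crank '[[[0,0,0,0,0,0,0],[0,0,0.02,0,0,0,0],[0,0,0.05,0,0,0,0],[0,0,0.1,0,0,0,0],[0,0,0.2,0,0,0,0],[0,0,0.3,0,0,0,0],[0,0,0.4,0,0,0,0],[0,0,0.5,0,0,0,0],[0,0,0.533,0,0,0,0],[0,0,0.533,0,0,0,0]]]' | sed -n '2p;4,6p'
for i in 1 2 3; do python3 -m crank '[[[-0.01,-0.04,0,0,0,-0.005,0],[-0.04,-0.13,0,0,0,-0.013,0],[-0.08,-0.25,0,0,0,-0.024,0],[-0.125,-0.39,0,0,0,-0.037,0],[-0.17,-0.53,0,0,0,-0.051,0],[-0.215,-0.67,0,0,0,-0.064,0],[-0.255,-0.8,0,0,0,-0.077,0],[-0.29,-0.9,0,0,0,-0.087,0],[-0.305,-0.951,0,0,0,-0.0915,0],[-0.305,-0.951,0,0,0,-0.0915,0]]]' | sed -n '2p;4,6p'; done
python3 - <<'E'
from h import *
im,c=shot("wrist","w11.png"); spots(); go([.4336,-.2004,.3658],206)
g=cv2.cvtColor(im,cv2.COLOR_BGR2GRAY); u=np.array([.899,.438]);w=np.array([-.438,.899])
for W in(-.445,-.46,-.48):
    z=.171+(W+.463)*.14; k=np.arange(.280,.326,.001)
    P=k[:,None]*u+W*w; uv=np.round(proj(c,np.c_[P,np.full(len(k),z)])).astype(int)
    print(W,uv[22],[(round(float(a),3),int(g[y,x])) for a,(x,y) in zip(k,uv) if 0<=x<640 and 0<=y<480])
E
```

```text
ee_pos: [0.5707, 0.2275, 0.3002]
contact_force: [0.3, -0.4, 1.7]
finger_gap: 0.0066
grip_force: 58.9
ee_pos: [0.5707, 0.2275, 0.3804]
contact_force: [-0.2, 0.4, -5.6]
finger_gap: 0.007
grip_force: 58.5
ee_pos: [0.5249, 0.0845, 0.3801]
contact_force: [-0.8, -0.1, -5.1]
finger_gap: 0.0069
grip_force: 58.5
ee_pos: [0.479, -0.0583, 0.3801]
contact_force: [0.6, -0.4, -4.8]
finger_gap: 0.0069
grip_force: 58.5
ee_pos: [0.4333, -0.2008, 0.38]
contact_force: [-0.3, -0.3, -5.7]
finger_gap: 0.0067
grip_force: 58.5
spots [([391.9, 338.7], 67, [0.5989, 0.3336])]
t 59.0 at [ 0.4335 -0.2002  0.38  ] shift [ 0.001 -0.001 -0.095] turn [ 0.0001  0.0002 -0.0011] q [-0.43  0.04 -0.19  1.34 -0.   -0.89]
-0.445 [178 283] [(0.28, 201), (0.281, 202), (0.282, 206), (0.283, 203), (0.284, 201), (0.285, 202), (0.286, 199), (0.287, 197), (0.288, 199), (0.289, 197), (0.29, 196), (0.291, 199), (0.292, 204), (0.293, 200), (0.294, 196), (0.295, 116), (0.296, 97), (0.297, 111), (0.298, 135), (0.299, 155), (0.3, 168), (0.301, 175), (0.302, 186), (0.303, 200), (0.304, 202), (0.305, 200), (0.306, 190), (0.307, 180), (0.
[... 854 characters left out ...]
02), (0.323, 204), (0.324, 196), (0.325, 202)]
-0.48 [127 277] [(0.28, 198), (0.281, 195), (0.282, 192), (0.283, 199), (0.284, 197), (0.285, 195), (0.286, 193), (0.287, 193), (0.288, 198), (0.289, 202), (0.29, 202), (0.291, 198), (0.292, 195), (0.293, 196), (0.294, 193), (0.295, 152), (0.296, 96), (0.297, 107), (0.298, 134), (0.299, 155), (0.3, 160), (0.301, 173), (0.302, 180), (0.303, 188), (0.304, 196), (0.305, 199), (0.306, 192), (0.307, 184), (0.308, 176), (0.309, 198), (0.31, 200), (0.311, 199), (0.312, 201), (0.313, 202), (0.314, 202), (0.315, 208), (0.316, 198), (0.317, 199), (0.318, 201), (0.319, 203), (0.32, 205), (0.321, 207), (0.322, 204), (0.323, 203), (0.324, 201), (0.325, 199)]
```

The third peg is centred at u = 0.3018, and the lug is in line. Inserting.

```bash
python3 -m crank '[[[0,0,-0.05,0,0,0,0],[0,0,-0.095,0,0,0,0],[0.03,-0.06,-0.095,0,0,0,0],[0.07,-0.14,-0.095,0,0,0,0],[0.11,-0.22,-0.095,0,0,0,0],[0.15,-0.31,-0.095,0,0,0,0],[0.19,-0.39,-0.095,0,0,0,0],[0.23,-0.47,-0.095,0,0,0,0],[0.255,-0.523,-0.095,0,0,0,0],[0.255,-0.523,-0.095,0,0,0,0]]]' | sed -n '2p;4,6p'
python3 -m crank '[[[0,0,-0.01,0,0,0,0],[0,0,-0.02,0,0,0,0],[0,0,-0.03,0,0,0,0],[0,0,-0.04,0,0,0,0],[0,0,-0.048,0,0,0,0],[0,0,-0.055,0,0,0,0],[0,0,-0.06,0,0,0,0],[0,0,-0.065,0,0,0,0],[0,0,-0.068,0,0,0,0],[0,0,-0.068,0,0,0,0]]]'| sed -n '2p;4,6p'
python3 -m crank '[[[0,0,-0.003,0,0,0,0],[0,0,-0.005,0,0,0,0],[0,0,-0.007,0,0,0,0],[0,0,-0.009,0,0,0,0],[0,0,-0.011,0,0,0,0],[0,0,-0.013,0,0,0,0],[0,0,-0.013,0,0,0,0],[0,0,-0.013,0,0,0,0],[0,0,-0.013,0,0,0,0],[0,0,-0.013,0,0,0,0]]]' | sed -n '2p;4,6p'
```

```text
ee_pos: [0.4719, -0.2795, 0.3655]
contact_force: [0.6, 0.8, -4.2]
finger_gap: 0.007
grip_force: 58.7
ee_pos: [0.4716, -0.2789, 0.3559]
contact_force: [0.2, 0.5, -1.3]
finger_gap: 0.0067
grip_force: 59.1
ee_pos: [0.4715, -0.2788, 0.3554]
contact_force: [-4.8, 2.9, 10.5]
finger_gap: 0.0068
grip_force: 60.9
```

Contact. Release, rise and back off, then check numerically that the lug hangs.

```bash
python3 -m crank '[[[0,0,0.005,0,0,0,0],[0,0,0.009,0,0,0,0],[0,0,0.009,0,0,0,6],[0,0,0.009,0,0,0,10],[0,0,0.009,0,0,0,15],[0,0,0.009,0,0,0,20],[0,0,0.009,0,0,0,26],[0,0,0.009,0,0,0,30],[0,0,0.009,0,0,0,30],[0,0,0.009,0,0,0,30]]]'| sed -n '2p;4,6p'
python3 -m crank '[[[0,0,0.05,0,0,0,30],[0,0,0.12,0,0,0,30],[0,0,0.2,0,0,0,30],[0,0,0.3,0,0,0,30],[0,0,0.4,0,0,0,50],[0,0,0.5,0,0,0,85],[-0.05,0.1,0.5,0,0,0,85],[-0.15,0.3,0.5,0,0,0,85],[-0.25,0.5,0.5,0,0,0,85],[-0.25,0.5,0.5,0,0,0,85]]]'| sed -n '2p;4,6p'
cat >> h.py <<'E'
def hung():
    "steel/dark pixels (low saturation, differing from the start picture) near each peg's hung lug, scene view"
    im,c=shot("scene"); a=cv2.imread("pics/scene0.png"); d=cv2.absdiff(im,a).max(2)
    w=np.array([-.438,.899]);u=np.array([.899,.438])
    for uu in(.212,.302,.392):
        P=[np.r_[uu*u+t*w,z] for t in(-.457,) for z in np.arange(.10,.21,.01)]
        print("peg u",uu,[int(d[int(round(y)),int(round(x))]) for x,y in proj(c,P)])
E
python3 - <<'E'
from h import *
spots();hung();go([.593,.331,.43],284.7)
im,c=shot("scene"); b=[b for b in blobs(mask(im,(4,150,60),(14,255,255)),40)]; print([np.round(x.mean(0)) for x in b])
a=cv2.imread("pics/scene0.png");print([np.round(x.mean(0)) for x in blobs(mask(a,(4,150,60),(14,255,255)),40)])
E
```

```text
ee_pos: [0.4716, -0.2789, 0.355]
contact_force: [-0.4, -0.9, -0.3]
finger_gap: 0.0294
grip_force: 0.0
ee_pos: [0.4328, -0.2019, 0.4302]
contact_force: [0.1, -0.0, -0.1]
finger_gap: 0.0847
grip_force: 0.0
spots [([391.9, 338.7], 67, [0.5989, 0.3336])]
peg u 0.212 [75, 82, 79, 76, 74, 58, 21, 46, 80, 78, 64]
peg u 0.302 [15, 17, 16, 8, 9, 29, 25, 61, 25, 6, 34]
peg u 0.392 [5, 4, 2, 21, 52, 2, 4, 3, 4, 3, 4]
t 65.3 at [ 0.4339 -0.2034  0.43  ] shift [ 1.061  3.562 -0.   ] turn [1.00e-04 5.00e-04 4.36e-01] q [-0.44  0.04 -0.08  1.45 -0.   -0.9 ]
[array([326., 262.])]
[array([326., 262.])]
```

```bash
for i in 1 2 3 4; do python3 -m crank '[[[0.01,0.04,0,0,0,0.006,85],[0.04,0.13,0,0,0,0.017,85],[0.07,0.24,0,0,0,0.03,85],[0.11,0.37,0,0,0,0.045,85],[0.15,0.5,0,0,0,0.061,85],[0.19,0.63,0,0,0,0.077,85],[0.22,0.75,0,0,0,0.092,85],[0.25,0.84,0,0,0,0.103,85],[0.264,0.887,0,0,0,0.109,85],[0.264,0.887,0,0,0,0.109,85]]]' | sed -n 2p; done
python3 - <<'E'
from h import *
spots();go([.593,.331,.30],284.7)
im,c=shot("scene","s12.png"); a=cv2.imread("pics/s9.png"); d=cv2.absdiff(im,a).max(2); m=(d>22).astype(np.uint8); m[:,260:]=0; m[:130]=0
n,l,st,ce=cv2.connectedComponentsWithStats(m); print(st[st[:,4]>30][1:])
u=np.array([.899,.438]);w=np.array([-.438,.899]); e=.302*u-.457*w
pts=np.array([np.r_[e+o*u,z] for o in(-.026,.026) for z in(.163-.067,.163+.045)]+[np.r_[e+o*u+q*w,.163-.075] for o in(-.032,.032) for q in(-.032,.032)])
print("expected lug outline px",np.round(proj(c,pts)).tolist())
E
```

```text
ee_pos: [0.4739, -0.0704, 0.4299]
ee_pos: [0.5135, 0.0625, 0.4298]
ee_pos: [0.5531, 0.1956, 0.4298]
ee_pos: [0.5927, 0.3288, 0.4296]
spots [([392.0, 338.8], 64, [0.5992, 0.3339])]
t 70.5 at [0.5926 0.3283 0.4298] shift [ 0.003  0.018 -0.866] turn [-0.      0.0002  0.0003] q [ 0.51  0.44  0.43  1.56 -0.   -1.32]
[[218 130  10  12  89]
 [254 130   6  13  61]
 [199 173  12  17 131]
 [198 198  28  24 294]
 [217 226  26  17 292]]
expected lug outline px [[213.0, 206.0], [206.0, 171.0], [208.0, 217.0], [201.0, 181.0], [203.0, 206.0], [225.0, 207.0], [196.0, 220.0], [219.0, 221.0]]
```

The changed pixels (199-211, 173-190) and (198-226, 198-222) match the expected outline of a lug hung on the third peg. Now down onto lug 1.

```bash
python3 -m crank '[[[0,0.018,-0.1,0,0,0,85],[0,0.018,-0.25,0,0,0,85],[0,0.018,-0.4,0,0,0,85],[0,0.018,-0.52,0,0,0,85],[0,0.018,-0.64,0,0,0,85],[0,0.018,-0.74,0,0,0,85],[0,0.018,-0.81,0,0,0,85],[0,0.018,-0.85,0,0,0,85],[0,0.018,-0.865,0,0,0,85],[0,0.018,-0.865,0,0,0,85]]]' | sed -n '2p;4p'
python3 - <<'E'
from h import *
im,c=shot("wrist","w13.png"); hsv=cv2.cvtColor(im,cv2.COLOR_BGR2HSV)
C,y=(.593,.331),14.7
n=np.array([np.cos(np.radians(y)),np.sin(np.radians(y))]);t=np.array([-n[1],n[0]])
for o,d in((20*n,t),(-20*n,t),(-29*t,n),(-24*t,n)):
    k=np.arange(-45,46); P=np.array(C)+(o+k[:,None]*d)/1000
    uv=np.round(proj(c,np.c_[P,np.full(len(k),.04)])).astype(int)
    g=[int(kk) for kk,(a,b) in zip(k,uv) if 0<=a<640 and 0<=b<480 and hsv[b,a,1]<75]; print(g[0],g[-1])
E
```

```text
ee_pos: [0.5926, 0.331, 0.3006]
contact_force: [0.2, 0.2, -0.3]
-33 31
-32 31
-31 32
-31 31
```

```bash
python3 -m crank '[[[0,0,0,0,0,0,75],[0,0,0,0,0,0,60],[0,0,0,0,0,0,45],[0,0,0,0,0,0,30],[0,0,0,0,0,0,20],[0,0,0,0,0,0,12],[0,0,0,0,0,0,6],[0,0,0,0,0,0,2],[0,0,0,0,0,0,0],[0,0,0,0,0,0,0]]]' | sed -n '2p;4,6p'
python3 -m crank '[[[0,0,0,0,0,0,0],[0,0,0.02,0,0,0,0],[0,0,0.05,0,0,0,0],[0,0,0.1,0,0,0,0],[0,0,0.2,0,0,0,0],[0,0,0.3,0,0,0,0],[0,0,0.4,0,0,0,0],[0,0,0.5,0,0,0,0],[0,0,0.533,0,0,0,0],[0,0,0.533,0,0,0,0]]]' | sed -n '2p;4,6p'
for i in 1 2 3 4; do python3 -m crank '[[[-0.01,-0.04,0,0,0,-0.006,0],[-0.02,-0.12,0,0,0,-0.016,0],[-0.035,-0.22,0,0,0,-0.029,0],[-0.055,-0.34,0,0,0,-0.045,0],[-0.073,-0.46,0,0,0,-0.061,0],[-0.09,-0.58,0,0,0,-0.077,0],[-0.11,-0.69,0,0,0,-0.092,0],[-0.123,-0.78,0,0,0,-0.104,0],[-0.13,-0.82,0,0,0,-0.1093,0],[-0.13,-0.82,0,0,0,-0.1093,0]]]' | sed -n '2p;4,6p'; done
python3 - <<'E'
from h import *
im,c=shot("wrist","w14.png"); go([.5145,-.1609,.3658],206)
g=cv2.cvtColor(im,cv2.COLOR_BGR2GRAY); u=np.array([.899,.438]);w=np.array([-.438,.899])
for W in(-.445,-.46,-.48):
    z=.171+(W+.463)*.14; k=np.arange(.380,.406,.001)
    P=k[:,None]*u+W*w; uv=np.round(proj(c,np.c_[P,np.full(len(k),z)])).astype(int)
    print(W,[(round(float(a)*1000),int(g[y,x])) for a,(x,y) in zip(k,uv) if 0<=x<640 and 0<=y<480])
E
```

```text
ee_pos: [0.5926, 0.331, 0.3001]
contact_force: [0.5, 1.4, -1.9]
finger_gap: 0.0068
grip_force: 59.3
ee_pos: [0.5926, 0.331, 0.3805]
contact_force: [-0.1, -0.1, -6.7]
finger_gap: 0.0068
grip_force: 58.6
ee_pos: [0.5731, 0.2077, 0.3803]
contact_force: [-0.7, 0.1, -4.6]
finger_gap: 0.0065
grip_force: 58.6
ee_pos: [0.5536, 0.0847, 0.3802]
contact_force: [0.5, 0.4, -6.1]
finger_gap: 0.0069
grip_force: 58.6
ee_pos: [0.534, -0.0383, 0.3802]
contact_force: [-1.0, -0.1, -6.3]
finger_gap: 0.0066
grip_force: 58.6
ee_pos: [0.5145, -0.1613, 0.3801]
contact_force: [-0.6, -0.1, -5.9]
finger_gap: 0.0071
grip_force: 58.6
t 79.3 at [ 0.5146 -0.161   0.3801] shift [-0.001  0.001 -0.096] turn [0.0001 0.0002 0.0002] q [-0.3   0.15 -0.06  1.36 -0.   -0.76]
-0.445 [(380, 201), (381, 198), (382, 198), (383, 198), (384, 196), (385, 98), (386, 100), (387, 113), (388, 136), (389, 157), (390, 160), (391, 174), (392, 185), (393, 192), (394, 200), (395, 197), (396, 191), (397, 180), (398, 194), (399, 198), (400, 193), (401, 113), (402, 91), (403, 77), (404, 86), (405, 96), (406, 95)]
-0.46 [(380, 201), (381, 198), (382, 199), (383, 198), (384, 197), (385, 120), (386, 97), (387, 114), (388, 137), (389, 152), (390, 162), (391, 174), (392, 182), (393, 189), (394, 197), (395, 196), (396, 191), (397, 177), (398, 176), (399, 197), (400, 195), (401, 194), (402, 179), (403, 95), (404, 89), (405, 140), (406, 183)]
-0.48 [(380, 199), (381, 199), (382, 200), (383, 204), (384, 195), (385, 159), (386, 92), (387, 120), (388, 132), (389, 152), (390, 160), (391, 173), (392, 178), (393, 188), (394, 198), (395, 195), (396, 190), (397, 185), (398, 175), (399, 197), (400, 200), (401, 200), (402, 198), (403, 194), (404, 132), (405, 86), (406, 93)]
```

The second peg is centred at u = 0.3918, in line with the lug. Inserting.

```bash
python3 -m crank '[[[0,0,-0.05,0,0,0,0],[0,0,-0.095,0,0,0,0],[0.03,-0.06,-0.095,0,0,0,0],[0.07,-0.14,-0.095,0,0,0,0],[0.11,-0.22,-0.095,0,0,0,0],[0.15,-0.31,-0.095,0,0,0,0],[0.19,-0.39,-0.095,0,0,0,0],[0.23,-0.47,-0.095,0,0,0,0],[0.255,-0.523,-0.095,0,0,0,0],[0.255,-0.523,-0.095,0,0,0,0]]]' | sed -n '2p;4,6p'
python3 -m crank '[[[0,0,-0.01,0,0,0,0],[0,0,-0.02,0,0,0,0],[0,0,-0.03,0,0,0,0],[0,0,-0.04,0,0,0,0],[0,0,-0.048,0,0,0,0],[0,0,-0.055,0,0,0,0],[0,0,-0.06,0,0,0,0],[0,0,-0.065,0,0,0,0],[0,0,-0.068,0,0,0,0],[0,0,-0.068,0,0,0,0]]]'| sed -n '2p;4,6p'
python3 -m crank '[[[0,0,-0.003,0,0,0,0],[0,0,-0.005,0,0,0,0],[0,0,-0.007,0,0,0,0],[0,0,-0.009,0,0,0,0],[0,0,-0.011,0,0,0,0],[0,0,-0.013,0,0,0,0],[0,0,-0.013,0,0,0,0],[0,0,-0.013,0,0,0,0],[0,0,-0.013,0,0,0,0],[0,0,-0.013,0,0,0,0]]]' | sed -n '2p;4,6p'
```

```text
ee_pos: [0.553, -0.24, 0.3657]
contact_force: [-0.2, -0.3, -7.0]
finger_gap: 0.007
grip_force: 58.7
ee_pos: [0.5528, -0.2395, 0.3558]
contact_force: [0.1, 0.7, -5.2]
finger_gap: 0.0072
grip_force: 58.8
ee_pos: [0.5526, -0.2394, 0.3553]
contact_force: [-3.3, 2.4, 7.5]
finger_gap: 0.0071
grip_force: 60.8
```

```bash
python3 -m crank '[[[0,0,0.005,0,0,0,0],[0,0,0.007,0,0,0,0],[0,0,0.007,0,0,0,6],[0,0,0.007,0,0,0,10],[0,0,0.007,0,0,0,15],[0,0,0.007,0,0,0,20],[0,0,0.007,0,0,0,26],[0,0,0.007,0,0,0,30],[0,0,0.007,0,0,0,30],[0,0,0.007,0,0,0,30]]]'| sed -n '2p;4,6p'
python3 -m crank '[[[0,0,0.05,0,0,0,30],[0,0,0.12,0,0,0,30],[0,0,0.2,0,0,0,30],[0,0,0.3,0,0,0,30],[0,0,0.4,0,0,0,50],[0,0,0.5,0,0,0,85],[-0.05,0.1,0.5,0,0,0,85],[-0.15,0.3,0.5,0,0,0,85],[-0.25,0.5,0.5,0,0,0,85],[-0.25,0.5,0.5,0,0,0,85]]]'| sed -n '2p;4,6p'
for i in 1 2; do python3 -m crank '[[[-0.1,0.1,0,0,0,0,85],[-0.2,0.2,0,0,0,0,85],[-0.3,0.3,0,0,0,0,85],[-0.4,0.5,0,0,0,0,85],[-0.5,0.7,0,0,0,0,85],[-0.6,0.8,0,0,0,0,85],[-0.6,0.8,0,0,0,0,85],[-0.6,0.8,0,0,0,0,85],[-0.6,0.8,0,0,0,0,85],[-0.6,0.8,0,0,0,0,85]]]'| sed -n '2p'; done
python3 - <<'E'
from h import *
im,c=shot("scene","s15.png"); u=np.array([.899,.438]);w=np.array([-.438,.899])
def comps(a,b,name):
    d=cv2.absdiff(a,b).max(2); m=cv2.morphologyEx((d>22).astype(np.uint8),cv2.MORPH_OPEN,np.ones((2,2))); m[:150]=0
    n,l,st,ce=cv2.connectedComponentsWithStats(m); print(name,st[st[:,4]>20][1:].tolist())
comps(im,cv2.imread("pics/s12.png"),"vs before lug1"); comps(im,cv2.imread("pics/scene0.png"),"vs start")
for q in(.212,.302,.392):
    e=q*u-.457*w; pts=np.array([np.r_[e,.208],np.r_[e,.163],np.r_[e,.125],np.r_[e-.032*u,.088],np.r_[e+.032*u,.088]]); print(q,np.round(proj(c,pts)).tolist())
b=blobs(mask(im,(4,150,60),(14,255,255)),40); print("gun",[np.round(x.mean(0),1) for x in b])
E
```

```text
ee_pos: [0.5528, -0.2395, 0.3548]
contact_force: [0.4, 0.3, 0.4]
finger_gap: 0.0302
grip_force: 0.0
ee_pos: [0.514, -0.1623, 0.4301]
contact_force: [0.3, -0.2, 0.1]
finger_gap: 0.0849
grip_force: 0.0
ee_pos: [0.4257, -0.0449, 0.4296]
ee_pos: [0.3356, 0.0752, 0.4297]
vs before lug1 [[318, 150, 20, 21, 205], [362, 150, 19, 8, 107], [393, 150, 43, 13, 155], [437, 150, 5, 7, 21], [430, 163, 46, 24, 469], [353, 166, 7, 5, 30], [383, 173, 6, 9, 34], [413, 179, 13, 7, 61], [389, 180, 29, 12, 173], [358, 188, 76, 97, 2869], [374, 188, 136, 178, 8733], [188, 194, 30, 50, 697], [208, 246, 28, 19, 352]]
vs start [[234, 150, 167, 29, 2170], [391, 150, 8, 6, 31], [358, 150, 117, 97, 5106], [188, 158, 48, 86, 1490], [200, 175, 12, 16, 127], [359, 174, 36, 13, 235], [393, 183, 5, 8, 21], [226, 210, 24, 15, 260], [218, 227, 26, 17, 299], [215, 246, 21, 7, 88], [209, 253, 24, 12, 236], [287, 273, 45, 56, 1293], [335, 285, 45, 55, 1246], [374, 310, 46, 56, 1530]]
0.212 [[213.0, 159.0], [216.0, 173.0], [218.0, 184.0], [223.0, 189.0], [217.0, 202.0]]
0.302 [[204.0, 176.0], [206.0, 191.0], [209.0, 202.0], [214.0, 207.0], [208.0, 221.0]]
0.392 [[193.0, 195.0], [196.0, 210.0], [199.0, 222.0], [205.0, 226.0], [197.0, 242.0]]
gun [array([326.5, 261.8])]
```

Compared with the start, only the arm, the emptied bricks and the rack with its three lugs differ. The gun and bystanders are unmoved, so I'm handing in.

```bash
python3 -c "
from plant import manip
print(manip.hand_in())"
```

```text
the job is handed in; nothing more can be done
None
```

I held the thermometer on each of the three lugs' spots for over two seconds, left to right, laid it back on the mat, hung one lug each on pegs 2, 3 and 4, and handed the job in; no verdict was returned.

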